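Unhook the slicer's deflector plate and rack it

ROBOT

A 6-joint arm with a two-finger parallel gripper is mounted at the origin on the work surface. World frame = base frame: x ahead of the robot, y to its left, z up, the work surface at z = 0. Lengths are in m, angles in rad, forces in N, time in s.
With the tool pointing down it reaches from about 0.3 to 0.85 m from the base axis. Payload 5.4 kg.
Tool frame: the origin (TCP) lies midway between the tips of the shut fingers; the grasp point (between the pads) lies 19 mm behind it; z points along the fingers, y is the direction in which the jaws open and shut (so a half turn about z gives the same grasp; the last joint's range is limited). The gripper opens to 85 mm and grips with 20 to 120 N. Pads are 22 mm wide; open, the fingers measure 114 mm over their backs; the gripper's body (76 mm by 85 mm) begins 54 mm behind the grasp point. The pads swing forward as they close: fully open they stand 13 mm farther back than shut.
Start: joints at [0.984, 0.158, 1.597, -0, 1.386, -0.21], TCP at [0.212, 0.535, 0.231] pointing down, gripper open.
Joint ranges: [-2.91, 2.91], [-0.94, 2.29], [0.18, 2.7], [-1.29, 4.43], [0.17, 2.64], [-3, 3]. Speed limits (rad/s): [2.57, 2.57, 3.14, 3.14, 3.14, 3.14].

INTERFACE

Orientations are given as a unit quaternion [w, x, y, z].
In Python, from plant import readout, camera, camera_model, order gives the robot as it stands. The module is installed in compiled form; this text tells all that it offers.
- The arm moves only by the tool move_arm, never from a script. Its argument "targets" is a list of rows, each an object of numbers: "dx", "dy", "dz": the shift along the world's x, y, z in mm; "rx", "ry", "rz": the turn, a rotation vector about the world's x, y, z in rad; "grip": the opening, from 0 (shut) to 1 (fully open). In form: [{"dx": .., "dy": .., "dz": .., "rx": .., "ry": .., "rz": .., "grip": ..}, ...]. A call has 1 to 20 rows; each row shifts and turns the pose as measured when the row begins; what a row does not reach is not made up. A row lasts 1/12 s, in which the tool goes at most 41.7 mm and 7.16 degrees, less where a joint would pass 70% of its speed; a pose out of reach is approached as far as the arm can. A call is refused whole if a number of a shift passes 41.7 or a number of a turn 0.125, either way. A call with a gripper value outside its range is refused whole. The fingers move at their own pace and stop on an object; "newtons" is the grip in N (left out, the last holds). Time passes only in rows, so rows that do not move let the fingers close. It gives the time, the measured TCP pose, the force and the opening at its end, in the units of the state.
- readout.state(): the state, without advancing time (a new reading comes with each control period).
- camera(name): name is "side" or "top"; returns (picture, depth): 384x512x3 uint8, red, green, blue; 384x512 float32, m along the optical axis (not along the pixel's ray), 0 where there is no reading.
- camera_model(name): a dict with "intrinsics" (3x3 intrinsics, pixels), "rvec" (rotation vector, rad) and "tvec" (3), from world to camera coordinates, as OpenCV has them. Camera axes: x right, y down, z forward; pixel columns grow to the right and rows downward; lengths in m; the calibration is good to about 2 mm. A picture is of the moment at which its call begins. camera_model takes no time and is no camera call.
- order.job_done(): hands the job in, once; it reports no verdict.
The state is a dict: "time": time; "qpos": joint angles; "joint_vel": joint speeds; "joint_efforts": joint torques, N m; "eef_pos": TCP position; "ee_rot": TCP orientation; "contact_force": force on the tool from outside, world axes, zero at the start; "torque": the same for the moment, N m; "grip_width": finger opening in m.
Only numpy, scipy, OpenCV 4.12 (cv2) and the standard library are available. Lean on these libraries where they do the work, as an engineer would, in place of code of your own. Each camera call takes 0.05 s, during which the arm holds its last target.

TASK

Take the slicer's ribbed deflector plate by its black grip off the barbed drying hook - raise it, tilt it and ease it out over the red barb without forcing it against the hook - and stand it upright in the slot of the blue and white parts rack, fully down, lowered rather than dropped. Leave the cup, the bottle and the brush where they are.

Things in the scene. Friction and masses are not known exactly. Their poses are not given: they have to be found in the camera images.
- plate: Loose aluminium deflector plate, 0.2 to 0.3 kg, 100 mm wide (y), 105 tall (z), 6 thick (x). Origin: centre of its bottom edge; z up. On top a black grip 36 wide (y), 14 thick (x), 105 to 150 above the origin. A closed window 40 wide (y) x 21 high, 70 to 91 above the origin. It starts hanging upright with the window's upper edge lying on the hook's level shank, x along the stand's x within 5 deg.
- plate_window (a point): Centre of the plate's window (through-hole along x, 40 mm wide in y, 21 mm high in z), 80.5 mm above the plate's origin; axes as the plate's.
- plate_grip (a point): A good place to hold the plate: centre of the black grip's thickness and width (14 mm along x, 36 mm along y), 130 mm above the plate's origin; axes as the plate's.
- stand: Drying stand, fixed. Origin: on the bench under the post's front face; x is level, the way the hook points, z up. Base 150 (x) x 120 (y) x 12 mm, centred on the origin. Post 24 (x) x 30 mm behind the origin, black clamp head x -29 to 5 mm, 36 wide, up to 184 mm high. The clamped hook does not give under hand forces; over about 20 N between plate and hook marks the plate.
- hook_root (a point): On the stand, top face of the hook's level shank at the post: 180 mm above the bench; axes as the stand's. The hook is a flat steel bar 16 mm wide (y), 8 mm thick: a level shank along x to a bend, then a nose rising 45 deg outward and up for 34 mm, same section. The shank's reach is set differently each time and is not measured: feel or look for where the nose begins to rise.
- bend_near (a point): Nearest place of the bend (on the bar's centre line): 48 mm out along the stand's x, 176 mm high. On the nose's upper face a red barb stands 8 mm proud, leaning back to the post, 25 to 33 mm along the nose from the bend; nose with barb is 16 mm thick across.
- bend_far (a point): Farthest place of the bend: 78 mm out, 176 mm high; the real bend lies anywhere from bend_near to here. Upright, the plate cannot pass the barb; tilted 25 to 60 deg (top leaning back to the post, bottom outward) it passes, with about 2 mm spare on either side at 35 deg, if the window is centred on nose plus barb and moves along the nose.
- rack: Parts rack, fixed: white base 110 (x) x 150 (y) x 12 mm, origin at the centre of its underside. Blue walls form one slot along y, 12 mm wide (x), 112 mm long (y) between end stops; walls 34 mm high above the slot's floor, a flared mouth above them up to 57 mm over the bench. The plate stands in it bottom edge down, its width along the slot, either way round.
- rack_slot (a point): Centre of the slot's floor, 12 mm above the bench; x across the slot, y along it, z up.
- cup: Bystander: small steel cup, 64 mm across, 70 mm high; origin at the centre of its underside.
- bottle: Bystander: white bottle, 60 mm across, 170 mm high; origin at the centre of its underside.
- brush: Bystander: hand brush lying on the bench; origin under its middle.
Things that resemble listed ones, but are neither listed nor needed, are in the scene too. There is more than one size of the plate; the one meant has the size given above. Of the things that look like the stand, the larger one is meant.

How it is judged:
On the way:
1. the plate is off the hook: its window is out beyond the barb, or the plate is well to one side of the hook ((x of plate_window in the frame of stand above 0.125 m or y of plate_window in the frame of stand above 0.07 m or y of plate_window in the frame of stand below -0.07 m)), for 0.2 s.
At the end, for the whole second after the job is handed in: The plate stands released and at rest in the rack's slot: bottom edge within 5 mm of the slot's floor in height, within 7 mm of its centre line across and 12 mm along it, upright within 0.25 rad, its width along the slot within 0.15 rad (x of plate in the frame of rack between -0.007 and 0.007 m and y of plate in the frame of rack between -0.012 and 0.012 m and z of plate in the frame of rack between 0.007 and 0.017 m and angle between plate's own z axis and vertical below 0.25 rad and angle between the y axis of plate and the y axis of rack, either way round below 0.15 rad and linear speed of plate below 0.02 m/s and contact force between the fingers and plate below 0.2 N); the robot touches nothing.
It fails at once if the plate, once moved from its seat, is forced against the hook or stand (over 22 N) (contact force between plate and stand above 22 N and (distance of plate from where it was at the start of the episode above 0.006 m or angle between plate's own z axis and vertical above 0.12 rad)).
It fails at once if the robot itself pushes on the stand (over 15 N) (contact force between any of the arm, the fingers and stand above 15 N).
It fails at once if the plate is dropped into the rack (low and faster than 0.5 m/s) (height (world z) of plate below 0.055 m and linear speed of plate above 0.5 m/s).
It fails at once if the cup, the bottle or the brush is moved by more than 20 mm (distance of any of cup, bottle, brush from where it was at the start of the episode above 0.02 m).
It also fails if it takes over 72 s, if anything falls off the work surface, if the arm or the gripper's body presses on something with over 40 N, if the wrist force passes 120 N, or if a joint passes its speed limit or range.

## Working session

There is one attempt and no reset: what is moved stays moved. The work goes in short steps, Python scripts to look and compute and a tool call to move; the robot and the scene stay as the last step left them, time stands still between calls to the robot, and variables do not carry over. Pictures are saved under pics/ and viewed, and the job is handed in when it is done.

Besides the shell and the picture viewer there is one more tool, called after "Emit:" as name([rows], argument=value, ...), one row to a line, values as JSON. move_arm: Moves the arm, as the interface text tells. Its arguments: {"type":"object","properties":{"targets":{"type":"array"},"newtons":{"type":"number"}},"required":["targets"]}

```bash
mkdir -p pics; cat > h.py <<'E'
import numpy as np, cv2
from plant import readout, camera, camera_model, order
def grab(n,tag):
    im,d=camera(n); np.savez('pics/%s.npz'%tag,im=im,d=d); cv2.imwrite('pics/%s.png'%tag,im[:,:,::-1]); return im,d
def load(tag):
    z=np.load('pics/%s.npz'%tag); return z['im'],z['d']
def cm(n):
    m=camera_model(n); K=np.array(m['intrinsics']);R=cv2.Rodrigues(np.array(m['rvec'],float))[0];t=np.array(m['tvec'],float).ravel(); return K,R,t
def cloud(n,d):
    K,R,t=cm(n); v,u=np.mgrid[:d.shape[0],:d.shape[1]]
    p=np.stack([(u-K[0,2])/K[0,0]*d,(v-K[1,2])/K[1,1]*d,d],-1)
    return (p-t)@R
def ray(n,u,v):
    K,R,t=cm(n); r=R.T@np.array([(u-K[0,2])/K[0,0],(v-K[1,2])/K[1,1],1]); return -R.T@t, r
def onz(n,u,v,z):
    o,r=ray(n,u,v); return o+r*(z-o[2])/r[2]
def proj(n,P):
    K,R,t=cm(n); q=(R@np.asarray(P).T).T+t; q=q@K.T; return q[...,:2]/q[...,2:]
E
python3 - <<'E'
from h import *
for n in('side','top'):
    grab(n,n+'0'); K,R,t=cm(n); print(n,K[0,0],(-R.T@t).round(3),R.round(2).tolist())
print(readout.state())
E
```

```text
side 399.8214078242796 [-0.001 -0.749  0.938] [[0.81, -0.59, 0.01], [-0.37, -0.52, -0.77], [0.46, 0.62, -0.64]]
top 354.41402220127713 [0.377 0.007 1.193] [[-0.01, -1.0, 0.01], [-0.99, 0.01, -0.15], [0.15, -0.01, -0.99]]
{'time': 0.1, 'qpos': array([ 9.83894597e-01,  1.59025221e-01,  1.59813357e+00, -8.12493836e-06,
        1.38621857e+00, -2.10095567e-01]), 'joint_vel': array([ 0.00025323, -0.00279435, -0.00279899,  0.00162557, -0.00044656,
       -0.00064364]), 'joint_efforts': array([-1.04149444e-04, -3.96992397e+01, -3.32337749e+01, -2.51582142e-04,
        4.25018850e-03,  3.36839855e-05]), 'eef_pos': array([0.21127505, 0.53417579, 0.2303797 ]), 'ee_rot': array([-3.42584679e-04,  1.87289663e-01,  9.82304324e-01, -8.23982537e-04]), 'contact_force': array([-0.50360678,  0.63139046,  0.20070489]), 'torque': array([ 0.00963521, -0.02847596,  0.02970447]), 'grip_width': 0.0853919561271464}
```

View pics/side0.png

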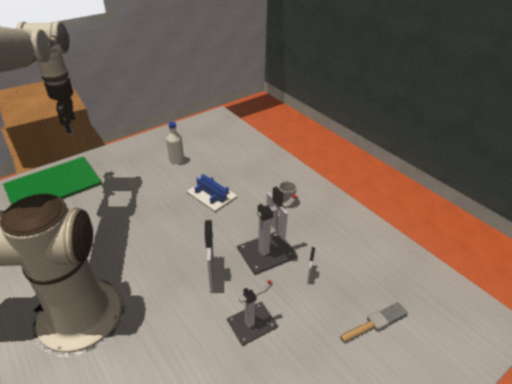

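View pics/top0.png

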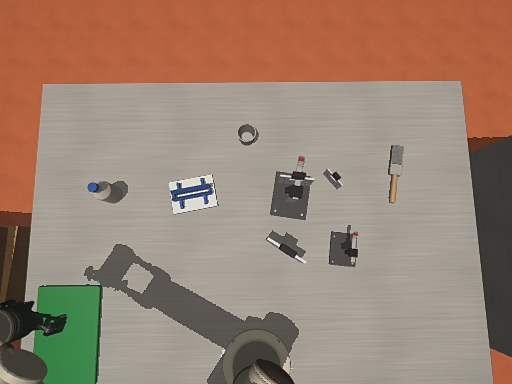

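The side view has the large stand at (267,245) with a plate hanging at (280,212), a small stand at (252,318), and loose plates at (210,255) and (312,262). The rack is at (212,192). In the top view the stand is at (291,190), the plate at (297,177), the rack at (193,194), the cup at (248,133), the bottle at (100,190) and the brush at (395,172).

```bash
python3 - <<'E'
from h import *
im,_=load('side0'); a=cv2.resize(im[170:290,190:340],None,fx=5,fy=5,interpolation=cv2.INTER_CUBIC); cv2.imwrite('pics/c1.png',a[:,:,::-1])
im,_=load('top0'); a=cv2.resize(im[140:270,160:370],None,fx=3.8,fy=3.8,interpolation=cv2.INTER_CUBIC); cv2.imwrite('pics/c2.png',a[:,:,::-1])
for n in('side','top'):
    im,d=load(n+'0'); print((d>0).mean()); 
    P=cloud(n,d); print(P[230,150],P[300,300])
E
```

```text
0.9960072835286459
[ 0.28785834  0.18191349 -0.00145132] [ 5.04373942e-01 -3.08473755e-01  1.07908654e-04]
0.9961802164713541
[ 0.42422997  0.34964295 -0.00403756] [ 0.19152686 -0.14598657 -0.00309618]
```

View pics/c1.png

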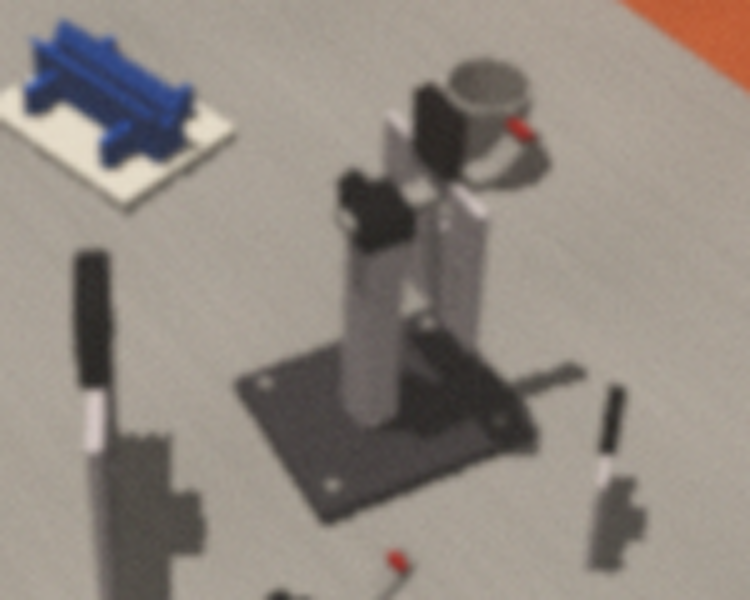

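View pics/c2.png

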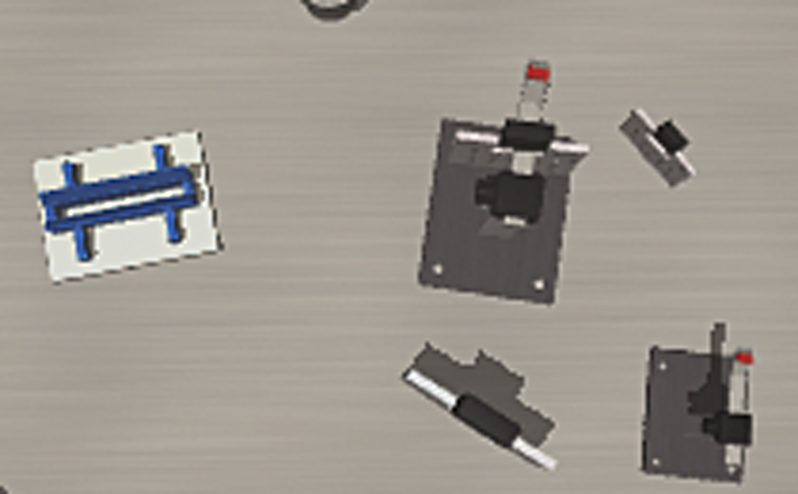

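```bash
python3 - <<'E'
from h import *
im,d=load('top0'); P=cloud('top',d); I=im.astype(int)
hsv=cv2.cvtColor(im,cv2.COLOR_RGB2HSV)
V=hsv[...,2]; S=hsv[...,1]
def box(u0,u1,v0,v1):
    m=np.zeros(V.shape,bool); m[v0:v1,u0:u1]=1; return m
# base: dark, z~.012
m=(V<110)&box(262,325,150,232)&(abs(P[...,2]-.012)<.012)
# outline by ray at z=.012
vs,us=np.nonzero(m); pts=np.array([onz('top',u,v,.012)[:2] for u,v in zip(us,vs)]).astype(np.float32)
r=cv2.minAreaRect(pts); print('base',r, cv2.boxPoints(r).round(3).tolist())
# rack: white base + blue
mw=box(160,225,165,220)&(((V>170)&(S<60))|((hsv[...,0]>100)&(hsv[...,0]<130)&(S>120)))
mw=box(160,225,165,220)&(V>165)&(S<50)
vs,us=np.nonzero(mw); pts=np.array([onz('top',u,v,.012)[:2] for u,v in zip(us,vs)]).astype(np.float32)
r=cv2.minAreaRect(pts); print('rack',r,cv2.boxPoints(r).round(3).tolist(), len(us))
mb=box(160,225,165,220)&(hsv[...,0]>100)&(hsv[...,0]<130)&(S>120)
q=P[mb]; print('blue z',np.percentile(q[:,2],[5,50,95,99]))
q=q[q[:,2]>.045]; r=cv2.minAreaRect(q[:,:2].astype(np.float32)); print('blue top',r,len(q))
# high stuff near stand
for n in('top','side'):
    im,d=load(n+'0'); P=cloud(n,d);hsv=cv2.cvtColor(im,cv2.COLOR_RGB2HSV)
    reg=(P[...,0]>.38)&(P[...,0]<.75)&(P[...,1]>-.25)&(P[...,1]<.02)&(P[...,2]>.1)
    red=reg&(hsv[...,1]>130)&((hsv[...,0]<8)|(hsv[...,0]>172))
    print(n,'red',red.sum(),P[red].mean(0).round(4),P[red].max(0).round(4), np.argwhere(red).mean(0))
    g=reg&(hsv[...,2]<70)&(P[...,2]>.215); print('grip',g.sum(),np.percentile(P[g],[2,50,98],axis=0).round(4).tolist())
    if g.sum()>5: print(cv2.minAreaRect(P[g][:,:2].astype(np.float32)))
    w=reg&(hsv[...,2]>140)&(hsv[...,1]<60)&~red
    print('bright',w.sum(),np.percentile(P[w],[2,50,98],axis=0).round(4).tolist())
    for v,u in np.argwhere(reg)[::9 if n=='top' else 14]: print((u,v),P[v,u].round(3),im[v,u],end=' ')
    print()
E
```

```text
base ((0.5532557964324951, -0.1465938687324524), (0.1619197279214859, 0.1961502581834793), 79.52157592773438) [[0.44200000166893005, -0.20800000429153442], [0.6349999904632568, -0.24400000274181366], [0.6639999747276306, -0.08500000089406967], [0.47200000286102295, -0.04899999871850014]]Traceback (most recent call last):
  File "<stdin>", line 15, in <module>
  File "h.py", line 16, in onz
    o,r=ray(n,u,v); return o+r*(z-o[2])/r[2]
        ~~~^^^^^^^
  File "h.py", line 14, in ray
    K,R,t=cm(n); r=R.T@np.array([(u-K[0,2])/K[0,0],(v-K[1,2])/K[1,1],1]); return -R.T@t, r
          ~~^^^
  File "h.py", line 8, in cm
    m=camera_model(n); K=np.array(m['intrinsics']);R=cv2.Rodrigues(np.array(m['rvec'],float))[0];t=np.array(m['tvec'],float).ravel(); return K,R,t
ValueError: time passes only in moves, steps and waits
```

```bash
python3 - <<'E'
s=open('h.py').read()
s=s.replace("def cm(n):","import functools\n@functools.lru_cache(None)\ndef cm(n):")
s=s.replace("m=camera_model(n);","import os,pickle; f='cm_%s.pkl'%n\n    if os.path.exists(f): m=pickle.load(open(f,'rb'))\n    else: m=camera_model(n); pickle.dump(m,open(f,'wb'))\n    ")
open('h.py','w').write(s)
E
cat > m1.py <<'E'
from h import *
im,d=load('top0'); P=cloud('top',d)
hsv=cv2.cvtColor(im,cv2.COLOR_RGB2HSV)
V=hsv[...,2]; S=hsv[...,1]
def box(u0,u1,v0,v1):
    m=np.zeros(V.shape,bool); m[v0:v1,u0:u1]=1; return m
def big(m):
    n,l,st,c=cv2.connectedComponentsWithStats(m.astype(np.uint8)); return l==1+np.argmax(st[1:,4])
def rect(m,z):
    c=max(cv2.findContours(m.astype(np.uint8),cv2.RETR_EXTERNAL,cv2.CHAIN_APPROX_NONE)[0],key=len)[:,0]
    pts=np.array([onz('top',u,v,z)[:2] for u,v in c]).astype(np.float32)
    r=cv2.minAreaRect(pts); return r,cv2.boxPoints(r).round(3).tolist()
m=big((V<110)&box(262,313,168,232)&(P[...,2]<.03)); print('base',rect(m,.012))
mb=box(160,225,165,220)&(hsv[...,0]>100)&(hsv[...,0]<130)&(S>120)
mw=box(160,225,165,220)&(V>165)&(S<50)
print('rack',rect(big(mw|mb),.012))
q=P[mb]; print('blue z',np.percentile(q[:,2],[5,50,95,99]))
q=q[q[:,2]>.042]; print('blue top',cv2.minAreaRect(q[:,:2].astype(np.float32)),len(q))
for n in('top','side'):
    im,d=load(n+'0'); P=cloud(n,d);hsv=cv2.cvtColor(im,cv2.COLOR_RGB2HSV)
    reg=(P[...,0]>.38)&(P[...,0]<.75)&(P[...,1]>-.25)&(P[...,1]<.02)&(P[...,2]>.1)
    red=reg&(hsv[...,1]>130)&((hsv[...,0]<8)|(hsv[...,0]>172))
    print(n,'red',red.sum(),P[red].mean(0).round(4),P[red].max(0).round(4), np.argwhere(red).mean(0))
    g=reg&(hsv[...,2]<70)&(P[...,2]>.215); print('grip',g.sum(),np.percentile(P[g],[2,50,98],axis=0).round(4).tolist())
    if g.sum()>5: print(cv2.minAreaRect(P[g][:,:2].astype(np.float32)))
    w=reg&(hsv[...,2]>140)&(hsv[...,1]<60)&~red
    print('bright',w.sum(),np.percentile(P[w],[2,50,98],axis=0).round(4).tolist())
    print('top10 z',np.sort(P[reg][:,2])[-10:].round(3))
E
python3 m1.py
```

```text
Traceback (most recent call last):
  File "m1.py", line 1, in <module>
    from h import *
  File "h.py", line 13
    K=np.array(m['intrinsics']);R=cv2.Rodrigues(np.array(m['rvec'],float))[0];t=np.array(m['tvec'],float).ravel(); return K,R,t
IndentationError: unexpected indent
```

```bash
sed -i '13s/^ */    /' h.py; python3 m1.py
```

```text
base (((0.5349056124687195, -0.12218329310417175), (0.11982428282499313, 0.15009334683418274), 80.5418472290039), [[0.45100000500679016, -0.16899999976158142], [0.5989999771118164, -0.1940000057220459], [0.6190000176429749, -0.07500000298023224], [0.47099998593330383, -0.050999999046325684]])
rack (((0.5576173067092896, 0.20874547958374023), (0.16983337700366974, 0.2156984508037567), 0.08024785667657852), [[0.4729999899864197, 0.3160000145435333], [0.4729999899864197, 0.10100000351667404], [0.6430000066757202, 0.10100000351667404], [0.6420000195503235, 0.31700000166893005]])
blue z [0.03452494 0.04886616 0.05794741 0.05945117]
blue top ((0.4953877329826355, 0.12203431129455566), (0.3144996762275696, 0.10411079227924347), 62.458526611328125) 252
top red 17 [ 0.6137 -0.135   0.2027] [ 0.6196 -0.1288  0.2062] [158.88235294 301.05882353]
grip 83 [[0.5547, -0.1396, 0.2173], [0.5602, -0.1228, 0.2362], [0.5689, -0.1057, 0.2405]]
((0.5625602006912231, -0.12261850386857986), (0.0343068465590477, 0.013673106208443642), 83.14362335205078)
bright 165 [[0.3821, -0.168, 0.1361], [0.563, -0.1276, 0.1805], [0.6098, -0.0398, 0.1948]]
top10 z [0.239 0.239 0.24  0.24  0.24  0.24  0.24  0.24  0.241 0.241]
side red 10 [ 0.6114 -0.1347  0.2051] [ 0.614  -0.1291  0.2073] [195.5 293.5]
grip 94 [[0.5519, -0.1385, 0.217], [0.5557, -0.1293, 0.2322], [0.5656, -0.1105, 0.2424]]
((0.5586546063423157, -0.12348521500825882), (0.030796432867646217, 0.015544353984296322), 89.36198425292969)
bright 100 [[0.5126, -0.1681, 0.1115], [0.5652, -0.1276, 0.1875], [0.6075, -0.0686, 0.1982]]
top10 z [0.241 0.241 0.241 0.242 0.242 0.242 0.242 0.242 0.243 0.243]
```

```bash
cat > m2.py <<'E'
from h import *
O=np.array([.5349,-.1222,0]); a=np.deg2rad(-9.46); RS=np.array([[np.cos(a),-np.sin(a),0],[np.sin(a),np.cos(a),0],[0,0,1]])
S=lambda p:(np.asarray(p)-O)@RS
im,d=load('top0'); P=cloud('top',d); hsv=cv2.cvtColor(im,cv2.COLOR_RGB2HSV)
for v in range(152,185):
    u=int(round(301+ (160-v)*.13)); print((u,v),im[v,u],S(P[v,u]).round(4), 'ray197',S(onz('top',u,v,.197))[:1].round(4))
print(im[170:215:3,193].tolist(), im[180,165:222:4].tolist())
E
python3 m2.py
python3 - <<'E'
from h import *
im,d=load('top0'); P=cloud('top',d); hsv=cv2.cvtColor(im,cv2.COLOR_RGB2HSV)
z=P[...,2]; m=np.zeros(z.shape,bool); m[165:220,160:228]=1
hi=m&(z>.007)
E
```

```text
(302, 152) [170 165 155] [ 0.1578 -0.0205 -0.0021] ray197 [0.1019]
(302, 153) [170 163 154] [ 0.1533 -0.0206  0.0011] ray197 [0.099]
(302, 154) [171 166 155] [ 0.1504 -0.0213 -0.0009] ray197 [0.096]
(302, 155) [177 171 161] [ 0.148  -0.0222 -0.0053] ray197 [0.0931]
(302, 156) [127 127 120] [ 0.0902 -0.0018  0.1968] ray197 [0.0901]
(301, 157) [137 105  97] [0.0855 0.0011 0.2019] ray197 [0.0868]
(301, 158) [173  39  36] [0.0828 0.0007 0.201 ] ray197 [0.0838]
(301, 159) [170  46  41] [0.0794 0.0005 0.2029] ray197 [0.0809]
(301, 160) [131  47  44] [7.620e-02 2.000e-04 2.038e-01] ray197 [0.078]
(301, 161) [142 123 116] [ 0.0762 -0.0014  0.1925] ray197 [0.075]
(301, 162) [153 153 143] [ 0.0735 -0.0019  0.1916] ray197 [0.0721]
(301, 163) [153 148 139] [ 0.072  -0.0029  0.1857] ray197 [0.0692]
(300, 164) [150 144 136] [ 0.0697 -0.0009  0.181 ] ray197 [0.0658]
(300, 165) [150 146 137] [ 0.0666 -0.0012  0.1815] ray197 [0.0629]
(300, 166) [152 146 137] [ 0.064  -0.0018  0.1801] ray197 [0.06]
(300, 167) [177 171 160] [ 0.0607 -0.002   0.1817] ray197 [0.0571]
(300, 168) [176 169 160] [ 0.0585 -0.
[... 860 characters left out ...]
157]
(298, 182) [180 173 163] [ 0.0164 -0.0025  0.1783] ray197 [0.0129]
(298, 183) [181 173 164] [ 0.0134 -0.0028  0.1791] ray197 [0.01]
(298, 184) [187 181 170] [ 0.0104 -0.0032  0.1792] ray197 [0.0071]
[[166, 160, 151], [169, 163, 153], [164, 158, 149], [219, 221, 206], [218, 219, 206], [231, 232, 214], [52, 70, 117], [74, 76, 80], [32, 57, 116], [72, 72, 74], [219, 220, 211], [218, 220, 211], [218, 219, 211], [223, 226, 218], [169, 164, 154]] [[162, 156, 147], [161, 157, 147], [161, 154, 144], [119, 115, 109], [229, 232, 218], [223, 225, 210], [219, 221, 206], [218, 219, 206], [218, 220, 207], [46, 84, 166], [232, 235, 221], [218, 220, 207], [58, 54, 51], [170, 164, 155], [170, 165, 155]]
```

```bash
cat > m3.py <<'E'
from m2 import S,O,RS
from h import *
im,d=load('top0'); P=cloud('top',d); hsv=cv2.cvtColor(im,cv2.COLOR_RGB2HSV); V=hsv[...,2].astype(int)
def rect(m,z):
    c=max(cv2.findContours(m.astype(np.uint8),cv2.RETR_EXTERNAL,cv2.CHAIN_APPROX_NONE)[0],key=len)[:,0]
    c=np.vstack([c+o for o in ([.5,.5],[-.5,.5],[.5,-.5],[-.5,-.5])])
    pts=np.array([onz('top',u,v,z)[:2] for u,v in c]).astype(np.float32)
    r=cv2.minAreaRect(pts); return r,cv2.boxPoints(r).round(4).tolist()
def box(u0,u1,v0,v1):
    m=np.zeros(V.shape,bool); m[v0:v1,u0:u1]=1; return m
g=box(285,312,165,182)&(V<75)&(P[...,2]>.232)
print('grip top',rect(g,.239), S(P[g].mean(0)))
e=box(275,320,165,190)&(V>170)&(abs(P[...,2]-.194)<.012)&(abs(S(P)[...,1])>.02)
q=S(P[e]); print('edge',len(q),q.min(0),q.max(0)); pf=np.polyfit(q[:,1],q[:,0],1); print('x=%.4f + %.4f y'%(pf[1],pf[0]))
w=box(160,228,165,222)&((V>195)|((hsv[...,0]>100)&(hsv[...,0]<130)&(hsv[...,1]>100)))
w=cv2.morphologyEx(w.astype(np.uint8),cv2.MORPH_OPEN,np.ones((3,3)))
n,l,st,c=cv2.connectedComponentsWithStats(w); w=l==1+np.argmax(st[1:,4])
print('rack',rect(w,.012))
b=box(160,228,165,222)&(hsv[...,0]>100)&(hsv[...,0]<130)&(hsv[...,1]>100)&(P[...,2]>.045)&(P[...,2]<.07)
q=P[b]; ctr=q.mean(0); print(ctr,len(q)); 
u,s,vt=np.linalg.svd(q[:,:2]-ctr[:2]); print('dir',np.rad2deg(np.arctan2(vt[0,1],vt[0,0])))
print('bluerect',cv2.minAreaRect(q[:,:2].astype(np.float32)))
E
python3 m3.py | tail -6
```

```text
edge 38 [ 0.02353681 -0.04569996  0.18796945] [0.0323977  0.05285467 0.1948599 ]
x=0.0281 + -0.0419 y
rack (((0.5436208248138428, 0.2068459838628769), (0.11173033714294434, 0.15151533484458923), 10.395722389221191), [[0.4749999940395355, 0.27129998803138733], [0.5023000240325928, 0.12229999899864197], [0.6122000217437744, 0.14239999651908875], [0.5849000215530396, 0.2913999855518341]])
[0.54487215 0.2080125  0.05252538] 233
dir 100.27741030406014
bluerect ((0.543440580368042, 0.2073795646429062), (0.03474874049425125, 0.12712304294109344), 9.953729629516602)
```

Emit:
move_arm([
  {"dz": 35, "grip": 0.5},
  {"dz": 35},
  {"dz": 35},
  {"dz": 35},
  {"dz": 20, "dy": -10},
  {"dx": 17, "dy": -33, "rz": -0.12},
  {"dx": 17, "dy": -33, "rz": -0.12},
  {"dx": 17, "dy": -33, "rz": -0.12},
  {"dx": 17, "dy": -33, "rz": -0.12},
  {"dx": 17, "dy": -33, "rz": -0.12},
  {"dx": 17, "dy": -33, "rz": -0.12},
  {"dx": 17, "dy": -33, "rz": -0.12},
  {"dx": 17, "dy": -33, "rz": -0.12},
  {"dx": 17, "dy": -33, "rz": -0.12},
  {"dx": 17, "dy": -33, "rz": -0.12},
  {"dx": 17, "dy": -33, "rz": -0.12},
  {"dx": 17, "dy": -33},
  {"dx": 17, "dy": -33},
  {"dx": 17, "dy": -33},
  {"dx": 17, "dy": -33},
])

```text
invalid input at $.targets[0]: expected keys dx, dy, dz, rx, ry, rz, grip
```

Emit:
move_arm([
  {"dx": 0, "dy": 0, "dz": 35, "rx": 0, "ry": 0, "rz": 0, "grip": 0.5},
  {"dx": 0, "dy": 0, "dz": 35, "rx": 0, "ry": 0, "rz": 0, "grip": 0.5},
  {"dx": 0, "dy": 0, "dz": 35, "rx": 0, "ry": 0, "rz": 0, "grip": 0.5},
  {"dx": 0, "dy": 0, "dz": 35, "rx": 0, "ry": 0, "rz": 0, "grip": 0.5},
  {"dx": 0, "dy": -10, "dz": 20, "rx": 0, "ry": 0, "rz": 0, "grip": 0.5},
  {"dx": 17, "dy": -33, "dz": 0, "rx": 0, "ry": 0, "rz": -0.12, "grip": 0.5},
  {"dx": 17, "dy": -33, "dz": 0, "rx": 0, "ry": 0, "rz": -0.12, "grip": 0.5},
  {"dx": 17, "dy": -33, "dz": 0, "rx": 0, "ry": 0, "rz": -0.12, "grip": 0.5},
  {"dx": 17, "dy": -33, "dz": 0, "rx": 0, "ry": 0, "rz": -0.12, "grip": 0.5},
  {"dx": 17, "dy": -33, "dz": 0, "rx": 0, "ry": 0, "rz": -0.12, "grip": 0.5},
  {"dx": 17, "dy": -33, "dz": 0, "rx": 0, "ry": 0, "rz": -0.12, "grip": 0.5},
  {"dx": 17, "dy": -33, "dz": 0, "rx": 0, "ry": 0, "rz": -0.12, "grip": 0.5},
  {"dx": 17, "dy": -33, "dz": 0, "rx": 0, "ry": 0, "rz": -0.12, "grip": 0.5},
  {"dx": 17, "dy": -33, "dz": 0, "rx": 0, "ry": 0, "rz": -0.12, "grip": 0.5},
  {"dx": 17, "dy": -33, "dz": 0, "rx": 0, "ry": 0, "rz": -0.12, "grip": 0.5},
  {"dx": 17, "dy": -33, "dz": 0, "rx": 0, "ry": 0, "rz": -0.12, "grip": 0.5},
  {"dx": 17, "dy": -33, "dz": 0, "rx": 0, "ry": 0, "rz": 0, "grip": 0.5},
  {"dx": 17, "dy": -33, "dz": 0, "rx": 0, "ry": 0, "rz": 0, "grip": 0.5},
  {"dx": 17, "dy": -33, "dz": 0, "rx": 0, "ry": 0, "rz": 0, "grip": 0.5},
  {"dx": 17, "dy": -33, "dz": 0, "rx": 0, "ry": 0, "rz": 0, "grip": 0.5},
])

```text
time: 1.77
eef_pos: [0.4635, 0.0048, 0.387]
ee_rot: [-0.008, 0.767, 0.642, -0.003]
contact_force: [1.1, 0.4, 1.4]
grip_width: 0.0426
```

```bash
cat > t.py <<'E'
import sys
from h import *
from scipy.spatial.transform import Rotation as Ro
# stand frame: yaw; plate/tool target: tilt th (deg, top back to post), yaw psi of plate x
def tool(psi,th):
    Rz=Ro.from_euler('z',psi,degrees=True); Rp=Rz*Ro.from_euler('y',-th,degrees=True) # plate axes: z -> (-sin,cos)
    A=Rp.as_matrix(); y=A[:,0]; z=-A[:,2]; return np.column_stack([np.cross(y,z),y,z])
O=np.array([.5349,-.1222,0]); RS=Ro.from_euler('z',-9.46,degrees=True).as_matrix()
def cur():
    s=readout.state(); p=np.array(s['eef_pos']); q=s['ee_rot']; R=Ro.from_quat([q[1],q[2],q[3],q[0]]).as_matrix(); return s,p,R
def to(p,R):
    s,p0,R0=cur(); d=(p-p0)*1000; r=Ro.from_matrix(R@R0.T).as_rotvec()
    print('t',round(s['time'],2),'d',d.round(1),'rot',r.round(3),'F',np.round(s['contact_force'],1),'M',np.round(s['torque'],2),'grip',round(s['grip_width'],4)); return d,r
E
python3 - <<'E'
from t import *
to(np.array([.562,-.123,.200]),tool(-7,0))
E
```

```text
t 1.77 d [  98.5 -127.8 -187. ] rot [-0.009 -0.015  0.055] F [1.1 0.4 1.4] M [-0.03 -0.04  0.01] grip 0.0426
```

Emit:
move_arm([
  {"dx": 20, "dy": -25, "dz": 0, "rx": -0.009, "ry": -0.015, "rz": 0.055, "grip": 0.5},
  {"dx": 20, "dy": -25, "dz": 0, "rx": 0, "ry": 0, "rz": 0, "grip": 0.5},
  {"dx": 20, "dy": -25, "dz": 0, "rx": 0, "ry": 0, "rz": 0, "grip": 0.5},
  {"dx": 20, "dy": -25, "dz": 0, "rx": 0, "ry": 0, "rz": 0, "grip": 0.5},
  {"dx": 18, "dy": -27, "dz": 0, "rx": 0, "ry": 0, "rz": 0, "grip": 0.5},
  {"dx": 0, "dy": 0, "dz": -20, "rx": 0, "ry": 0, "rz": 0, "grip": 0.5},
  {"dx": 0, "dy": 0, "dz": -30, "rx": 0, "ry": 0, "rz": 0, "grip": 0.5},
  {"dx": 0, "dy": 0, "dz": -20, "rx": 0, "ry": 0, "rz": 0, "grip": 0.5},
  {"dx": 0, "dy": 0, "dz": 0, "rx": 0, "ry": 0, "rz": 0, "grip": 0.5},
])

```text
time: 2.52
eef_pos: [0.5661, -0.1391, 0.3084]
ee_rot: [-0.002, 0.752, 0.659, -0.002]
contact_force: [-0.2, 1.2, -0.5]
grip_width: 0.0425
```

```bash
python3 - <<'E'
from t import *
to(np.array([.562,-.123,.200]),tool(-7,0))
E
```

```text
t 2.52 d [  -4.1   16.1 -108.4] rot [-0.    -0.005  0.01 ] F [-0.2  1.2 -0.5] M [0.03 0.02 0.03] grip 0.0425
```

Emit:
move_arm([
  {"dx": -4, "dy": 16, "dz": 0, "rx": 0, "ry": -0.005, "rz": 0.01, "grip": 0.5},
  {"dx": 0, "dy": 0, "dz": -15, "rx": 0, "ry": 0, "rz": 0, "grip": 0.5},
  {"dx": 0, "dy": 0, "dz": -20, "rx": 0, "ry": 0, "rz": 0, "grip": 0.5},
  {"dx": 0, "dy": 0, "dz": -15, "rx": 0, "ry": 0, "rz": 0, "grip": 0.5},
  {"dx": 0, "dy": 0, "dz": 0, "rx": 0, "ry": 0, "rz": 0, "grip": 0.5},
  {"dx": 0, "dy": 0, "dz": 0, "rx": 0, "ry": 0, "rz": 0, "grip": 0.5},
])

```text
time: 3.02
eef_pos: [0.5618, -0.122, 0.2599]
ee_rot: [-0.0, 0.749, 0.663, -0.0]
contact_force: [-0.7, -1.8, 0.3]
grip_width: 0.0426
```

```bash
python3 - <<'E'
from t import *
to(np.array([.562,-.123,.200]),tool(-7,0))
E
```

```text
t 3.02 d [  0.2  -1.  -59.9] rot [-0.    -0.    -0.001] F [-0.7 -1.8  0.3] M [-0.04 -0.01 -0.05] grip 0.0426
```

Check the alignment in both views before going down around the grip.

```bash
python3 - <<'E'
from h import *
a,_=grab('side','side1'); b,_=grab('top','top1')
A=cv2.resize(a[150:290,200:330],None,fx=3,fy=3,interpolation=cv2.INTER_CUBIC);B=cv2.resize(b[120:260,230:360],None,fx=3,fy=3,interpolation=cv2.INTER_CUBIC)
cv2.imwrite('pics/c3.png',np.hstack([A,B])[:,:,::-1])
E
```

```text
(no output)
```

View pics/c3.png

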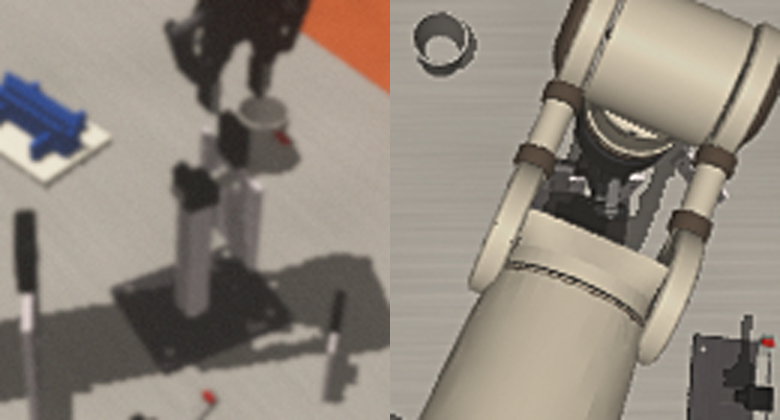

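The jaws (fingers at crop (210,100) and (258,95)) straddle the grip at (232,140), so I'm descending.

Emit:
move_arm([
  {"dx": 0, "dy": -1, "dz": -12, "rx": 0, "ry": 0, "rz": 0, "grip": 0.5},
  {"dx": 0, "dy": 0, "dz": -12, "rx": 0, "ry": 0, "rz": 0, "grip": 0.5},
  {"dx": 0, "dy": 0, "dz": -12, "rx": 0, "ry": 0, "rz": 0, "grip": 0.5},
  {"dx": 0, "dy": 0, "dz": -8, "rx": 0, "ry": 0, "rz": 0, "grip": 0.5},
  {"dx": 0, "dy": 0, "dz": -5, "rx": 0, "ry": 0, "rz": 0, "grip": 0.5},
  {"dx": 0, "dy": 0, "dz": 0, "rx": 0, "ry": 0, "rz": 0, "grip": 0.5},
  {"dx": 0, "dy": 0, "dz": 0, "rx": 0, "ry": 0, "rz": 0, "grip": 0.5},
])

```text
time: 3.7
eef_pos: [0.563, -0.1239, 0.2089]
ee_rot: [0.002, 0.749, 0.663, 0.001]
contact_force: [0.4, 0.2, 0.5]
grip_width: 0.0426
```

```bash
python3 - <<'E'
from t import *
to(np.array([.562,-.123,.200]),tool(-7,0))
E
```

```text
t 3.7 d [-1.   0.9 -8.9] rot [ 0.002  0.004 -0.001] F [0.4 0.2 0.5] M [0.04 0.03 0.03] grip 0.0426
```

Emit:
move_arm([
  {"dx": -1, "dy": 1, "dz": -6, "rx": 0, "ry": 0.004, "rz": 0, "grip": 0.5},
  {"dx": 0, "dy": 0, "dz": -3, "rx": 0, "ry": 0, "rz": 0, "grip": 0.5},
  {"dx": 0, "dy": 0, "dz": 0, "rx": 0, "ry": 0, "rz": 0, "grip": 0.5},
  {"dx": 0, "dy": 0, "dz": 0, "rx": 0, "ry": 0, "rz": 0, "grip": 0.3},
  {"dx": 0, "dy": 0, "dz": 0, "rx": 0, "ry": 0, "rz": 0, "grip": 0.2},
  {"dx": 0, "dy": 0, "dz": 0, "rx": 0, "ry": 0, "rz": 0, "grip": 0.1},
  {"dx": 0, "dy": 0, "dz": 0, "rx": 0, "ry": 0, "rz": 0, "grip": 0},
  {"dx": 0, "dy": 0, "dz": 0, "rx": 0, "ry": 0, "rz": 0, "grip": 0},
  {"dx": 0, "dy": 0, "dz": 0, "rx": 0, "ry": 0, "rz": 0, "grip": 0},
  {"dx": 0, "dy": 0, "dz": 0, "rx": 0, "ry": 0, "rz": 0, "grip": 0},
], newtons=60)

```text
time: 4.53
eef_pos: [0.5626, -0.123, 0.2001]
ee_rot: [0.002, 0.749, 0.663, -0.0]
contact_force: [-0.9, -0.1, -0.3]
grip_width: 0.0136
```

```bash
python3 - <<'E'
from t import *
to(np.array([.562,-.123,.200]),tool(-7,0)); s,p,R=cur(); print(p,(p-O)@RS, Ro.from_matrix(R).as_quat())
E
```

```text
t 4.53 d [-0.6 -0.  -0.1] rot [ 0.003  0.002 -0.001] F [-0.9 -0.1 -0.3] M [-0.02  0.01 -0.05] grip 0.0136
[ 0.56256894 -0.12297926  0.20007468] [0.02742073 0.00377898 0.20007468] [ 7.48628326e-01  6.62988011e-01 -2.42832322e-04  1.57094885e-03]
```

Emit:
move_arm([
  {"dx": 0, "dy": 0, "dz": 2, "rx": 0, "ry": 0, "rz": 0, "grip": 0},
  {"dx": 0, "dy": 0, "dz": 2, "rx": 0, "ry": 0, "rz": 0, "grip": 0},
  {"dx": 0, "dy": 0, "dz": 2, "rx": 0, "ry": 0, "rz": 0, "grip": 0},
  {"dx": 0, "dy": 0, "dz": 1, "rx": 0, "ry": 0, "rz": 0, "grip": 0},
  {"dx": 0, "dy": 0, "dz": 0, "rx": 0, "ry": 0, "rz": 0, "grip": 0},
])

```text
time: 4.95
eef_pos: [0.562, -0.1228, 0.2072]
ee_rot: [0.001, 0.749, 0.663, -0.001]
contact_force: [-0.1, -0.3, -2.4]
grip_width: 0.0133
```

```bash
cat >> t.py <<'E'
L=30.5
def goto(x,z,th,psi=-7.0,y=.0037):
    t=np.deg2rad(th); c=np.array([x,z])/1000+L/1000*np.array([-np.sin(t),np.cos(t)])
    return to(O+RS@np.array([c[0],y,c[1]]),tool(psi,th))
def where():
    s,p,R=cur(); W=(p+L/1000*R[:,2]-O)@RS; zz=R[:,2]@RS; return W*1000, np.rad2deg(np.arctan2(zz[0],-zz[2]))
E
python3 - <<'E'
from t import *
print(where()); goto(27.4,176,0)
E
```

```text
(array([ 26.85401324,   3.81293003, 176.65198275]), np.float64(0.026590241351417934))
t 4.95 d [ 0.5 -0.3 -0.7] rot [ 0.002  0.    -0.001] F [-0.1 -0.3 -2.4] M [ 0.02 -0.02 -0.06] grip 0.0133
```

Emit:
move_arm([
  {"dx": 5, "dy": -0.8, "dz": -0.3, "rx": 0.002, "ry": 0, "rz": 0, "grip": 0},
  {"dx": 5, "dy": -0.8, "dz": -0.3, "rx": 0, "ry": 0, "rz": 0, "grip": 0},
  {"dx": 5, "dy": -0.8, "dz": 0, "rx": 0, "ry": 0, "rz": 0, "grip": 0},
  {"dx": 5, "dy": -0.8, "dz": 0, "rx": 0, "ry": 0, "rz": 0, "grip": 0},
  {"dx": 2, "dy": -0.8, "dz": 0, "rx": 0, "ry": 0, "rz": 0, "grip": 0},
  {"dx": 0, "dy": 0, "dz": 0, "rx": 0, "ry": 0, "rz": 0, "grip": 0},
  {"dx": 0, "dy": 0, "dz": 0, "rx": 0, "ry": 0, "rz": 0, "grip": 0},
])

```text
time: 5.53
eef_pos: [0.5869, -0.1274, 0.206]
ee_rot: [-0.0, 0.749, 0.663, 0.0]
contact_force: [0.3, 0.4, -2.5]
grip_width: 0.0133
```

```bash
python3 - <<'E'
from t import *
print(where()); goto(50,176,0)
for th in range(0,45,5): print(th,(RS@np.array([-np.sin(np.deg2rad(th)),0,np.cos(np.deg2rad(th))-1])*30.5).round(1))
E
```

```text
(array([ 52.10729095,   3.46512431, 175.54609693]), np.float64(0.001970040284236902))
t 5.53 d [-2.   0.6  0.5] rot [-0.     0.    -0.001] F [ 0.3  0.4 -2.5] M [ 0.03 -0.03  0.01] grip 0.0133
0 [0. 0. 0.]
5 [-2.6  0.4 -0.1]
10 [-5.2  0.9 -0.5]
15 [-7.8  1.3 -1. ]
20 [-10.3   1.7  -1.8]
25 [-12.7   2.1  -2.9]
30 [-15.    2.5  -4.1]
35 [-17.3   2.9  -5.5]
40 [-19.3   3.2  -7.1]
```

Emit:
move_arm([
  {"dx": -2, "dy": 0.5, "dz": 0.5, "rx": -0.005, "ry": -0.043, "rz": 0, "grip": 0},
  {"dx": -2.6, "dy": 0.4, "dz": -0.2, "rx": -0.0106, "ry": -0.0866, "rz": 0, "grip": 0},
  {"dx": -2.6, "dy": 0.4, "dz": -0.4, "rx": -0.0106, "ry": -0.0866, "rz": 0, "grip": 0},
  {"dx": -2.6, "dy": 0.4, "dz": -0.7, "rx": -0.0106, "ry": -0.0866, "rz": 0, "grip": 0},
  {"dx": 0, "dy": 0, "dz": 0, "rx": 0, "ry": 0, "rz": 0, "grip": 0},
  {"dx": 0, "dy": 0, "dz": 0, "rx": 0, "ry": 0, "rz": 0, "grip": 0},
])

```text
time: 6.03
eef_pos: [0.5751, -0.1248, 0.2026]
ee_rot: [0.116, 0.74, 0.655, 0.103]
contact_force: [0.6, -1.0, -1.8]
grip_width: 0.0131
```

```bash
python3 - <<'E'
from t import *
print(where()); goto(50,176,20);goto(52,176,30);goto(52,176,40)
E
```

```text
(array([ 49.35490022,   4.50915921, 173.53407708]), np.float64(17.794375826534793))
t 6.03 d [-0.5 -0.3  2.1] rot [-0.006 -0.038 -0.001] F [ 0.6 -1.  -1.8] M [-0.    0.17  0.  ] grip 0.0131
t 6.03 d [-3.3  0.2 -0.2] rot [-0.027 -0.211 -0.001] F [ 0.6 -1.  -1.8] M [-0.    0.17  0.  ] grip 0.0131
t 6.03 d [-7.6  0.9 -3.2] rot [-0.048 -0.384 -0.001] F [ 0.6 -1.  -1.8] M [-0.    0.17  0.  ] grip 0.0131
```

Emit:
move_arm([
  {"dx": -0.5, "dy": 0, "dz": 2, "rx": -0.005, "ry": -0.04, "rz": 0, "grip": 0},
  {"dx": -1.6, "dy": 0.1, "dz": -0.5, "rx": -0.01, "ry": -0.085, "rz": 0, "grip": 0},
  {"dx": -1.6, "dy": 0.2, "dz": -0.7, "rx": -0.01, "ry": -0.085, "rz": 0, "grip": 0},
  {"dx": 0, "dy": 0, "dz": 0, "rx": 0, "ry": 0, "rz": 0, "grip": 0},
  {"dx": 0, "dy": 0, "dz": 0, "rx": 0, "ry": 0, "rz": 0, "grip": 0},
])

```text
time: 6.45
eef_pos: [0.5722, -0.1244, 0.2032]
ee_rot: [0.189, 0.723, 0.642, 0.17]
contact_force: [0.4, -0.1, -0.8]
grip_width: 0.0132
```

```bash
python3 - <<'E'
from t import *
print(where()); goto(52,176,40)
E
```

```text
(array([ 52.13306082,   4.74201904, 176.64226186]), np.float64(29.462012959299543))
t 6.45 d [-4.7  0.5 -3.8] rot [-0.025 -0.182 -0.004] F [ 0.4 -0.1 -0.8] M [ 0.01  0.41 -0.01] grip 0.0132
```

Emit:
move_arm([
  {"dx": -2, "dy": 0.2, "dz": -1.5, "rx": -0.01, "ry": -0.08, "rz": -0.002, "grip": 0},
  {"dx": -2, "dy": 0.2, "dz": -1.5, "rx": -0.01, "ry": -0.08, "rz": -0.002, "grip": 0},
  {"dx": 0, "dy": 0, "dz": 0, "rx": 0, "ry": 0, "rz": 0, "grip": 0},
  {"dx": 0, "dy": 0, "dz": 0, "rx": 0, "ry": 0, "rz": 0, "grip": 0},
])

```text
time: 6.78
eef_pos: [0.5706, -0.1237, 0.2009]
ee_rot: [0.243, 0.706, 0.628, 0.22]
contact_force: [2.2, 0.3, -1.0]
grip_width: 0.0133
```

```bash
python3 - <<'E'
from t import *
print(where()); goto(55,176,40); goto(62,176,40)
for i in range(5): print(np.round(readout.state()['contact_force'],2))
a,_=grab('side','side2'); 
A=cv2.resize(a[130:270,200:350],None,fx=5,fy=4,interpolation=cv2.INTER_CUBIC); cv2.imwrite('pics/c4.png',A[:,:,::-1])
E
```

```text
(array([ 54.31724536,   5.42734914, 176.94895184]), np.float64(38.171634364585096))
t 6.78 d [-0.2 -0.6 -1.5] rot [-0.009 -0.03  -0.007] F [ 2.2  0.3 -1. ] M [ 0.04  0.5  -0.08] grip 0.0133
t 6.78 d [ 6.7 -1.8 -1.5] rot [-0.009 -0.03  -0.007] F [ 2.2  0.3 -1. ] M [ 0.04  0.5  -0.08] grip 0.0133
[ 2.16  0.27 -0.97]
[ 2.16  0.27 -0.97]
[ 2.16  0.27 -0.97]
[ 2.16  0.27 -0.97]
[ 2.16  0.27 -0.97]
```

View pics/c4.png

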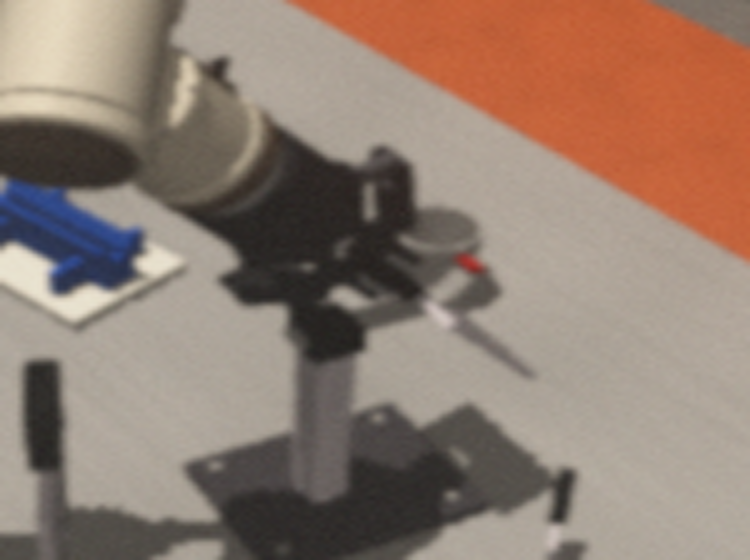

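Emit:
move_arm([
  {"dx": 2.5, "dy": -0.8, "dz": -0.5, "rx": -0.004, "ry": -0.01, "rz": -0.003, "grip": 0},
  {"dx": 2.5, "dy": -0.8, "dz": -0.5, "rx": -0.004, "ry": -0.01, "rz": -0.003, "grip": 0},
  {"dx": 1, "dy": -0.2, "dz": -0.4, "rx": 0, "ry": -0.01, "rz": 0, "grip": 0},
  {"dx": 0, "dy": 0, "dz": 0, "rx": 0, "ry": 0, "rz": 0, "grip": 0},
])

```text
time: 7.17
eef_pos: [0.5844, -0.1288, 0.2088]
ee_rot: [0.261, 0.701, 0.623, 0.228]
contact_force: [0.1, 0.4, -2.1]
grip_width: 0.0133
```

```bash
python3 - <<'E'
from t import *
print(where()); 
xb=65
def nose(s,n,th): return goto(xb+(s-n)*.7071,176+(s+n)*.7071,th)
goto(62,176,40);nose(4,1,40);nose(10,3,40)
_,d=load('side2'); P=(cloud('side',d)-O)@RS
m=(P[...,0]>-.05)&(P[...,0]<.1)&(abs(P[...,1])<.1)&(P[...,2]>.178)
for v,u in [(150+51,200+48),(150+52,200+50),(130+72,200+50),(130+74,200+62),(130+80,200+64)]: print((u,v),P[v,u].round(3))
E
```

```text
(array([ 69.75967722,   2.4371936 , 185.61696822]), np.float64(40.605939069866814))
t 7.17 d [-7.1  3.2 -9.4] rot [ 0.006  0.01  -0.002] F [ 0.1  0.4 -2.1] M [0.09 0.62 0.03] grip 0.0133
t 7.17 d [-2.   2.4 -5.9] rot [ 0.006  0.01  -0.002] F [ 0.1  0.4 -2.1] M [0.09 0.62 0.03] grip 0.0133
t 7.17 d [ 0.8  1.9 -0.2] rot [ 0.006  0.01  -0.002] F [ 0.1  0.4 -2.1] M [0.09 0.62 0.03] grip 0.0133
(248, 201) [-0.069 -0.005  0.246]
(250, 202) [-0.065 -0.009  0.244]
(250, 202) [-0.065 -0.009  0.244]
(262, 204) [-0.028 -0.008  0.221]
(264, 210) [-0.015  0.002  0.186]
```

Emit:
move_arm([
  {"dx": 0, "dy": 0, "dz": 0, "rx": 0, "ry": 0, "rz": 0, "grip": 0},
  {"dx": 0, "dy": 0, "dz": 0, "rx": 0, "ry": 0, "rz": 0, "grip": 0},
])

```text
time: 7.33
eef_pos: [0.5855, -0.1292, 0.2102]
ee_rot: [0.262, 0.701, 0.623, 0.229]
contact_force: [0.5, 0.6, -1.6]
grip_width: 0.0128
```

```bash
python3 - <<'E'
from t import *
print(where(), readout.state()['qpos'].round(3), readout.state()['joint_vel'].round(3)); 
xb=65
def nose(s,n,th): return goto(xb+(s-n)*.7071,176+(s+n)*.7071,th)
nose(10,3,40); nose(15,4,40)
a,_=grab('side','side3'); b,_=grab('top','top3')
A=cv2.resize(a[130:270,200:350],None,fx=5,fy=4,interpolation=cv2.INTER_CUBIC); cv2.imwrite('pics/c5.png',A[:,:,::-1])
E
```

```text
(array([ 70.99647885,   2.16457792, 187.12535298]), np.float64(40.70246705493061)) [-0.565 -0.217  2.159  0.513  0.599 -0.786] [ 0.003  0.004 -0.013 -0.004  0.003  0.003]
t 7.33 d [-0.4  2.4 -1.7] rot [ 0.007  0.012 -0.002] F [ 0.5  0.6 -1.6] M [ 0.09  0.58 -0.03] grip 0.0128
t 7.33 d [2.4 1.9 2.6] rot [ 0.007  0.012 -0.002] F [ 0.5  0.6 -1.6] M [ 0.09  0.58 -0.03] grip 0.0128
```

View pics/c5.png

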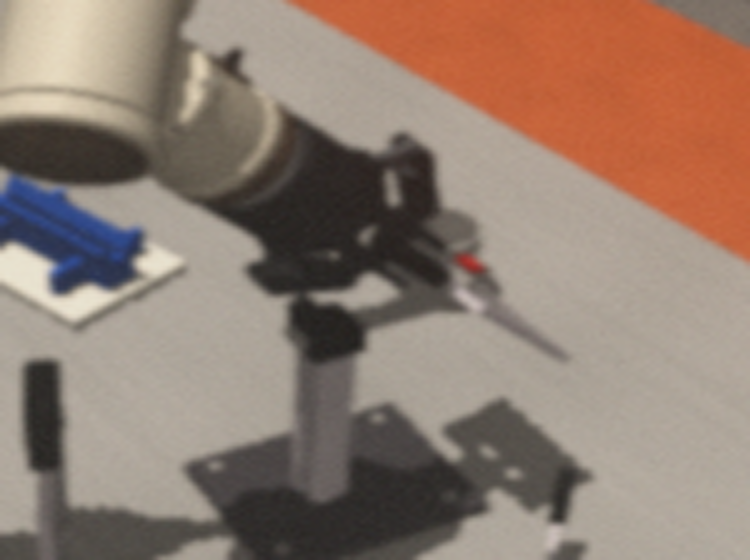

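Emit:
move_arm([
  {"dx": 1.5, "dy": 0.5, "dz": 1.7, "rx": 0.004, "ry": 0.006, "rz": 0, "grip": 0},
  {"dx": 1.5, "dy": 0, "dz": 1.7, "rx": 0.003, "ry": 0.005, "rz": 0, "grip": 0},
  {"dx": 0, "dy": 0, "dz": 0, "rx": 0, "ry": 0, "rz": 0, "grip": 0},
  {"dx": 0, "dy": 0, "dz": 0, "rx": 0, "ry": 0, "rz": 0, "grip": 0},
])

```text
time: 7.77
eef_pos: [0.5884, -0.1285, 0.2137]
ee_rot: [0.255, 0.703, 0.623, 0.227]
contact_force: [-0.1, 0.7, -2.5]
grip_width: 0.0134
```

```bash
cat >> t.py <<'E'
xb=65
def nose(s,n,th): return goto(xb+(s-n)*.7071,176+(s+n)*.7071,th)
def wn():
    W,th=where(); a,b=W[0]-xb,W[2]-176; print('s %.1f n %.1f y %.1f th %.1f'%((a+b)*.7071,(b-a)*.7071,W[1],th))
E
python3 - <<'E'
from t import *
wn(); nose(18,4,40); nose(22,4,40)
E
```

```text
s 16.0 n 4.2 y 3.4 th 39.9
t 7.77 d [1.7 0.9 1.2] rot [-0.001 -0.001 -0.002] F [-0.1  0.7 -2.5] M [0.07 0.57 0.05] grip 0.0134
t 7.77 d [4.5 0.4 4.1] rot [-0.001 -0.001 -0.002] F [-0.1  0.7 -2.5] M [0.07 0.57 0.05] grip 0.0134
```

Emit:
move_arm([
  {"dx": 2.2, "dy": 0.2, "dz": 2, "rx": 0, "ry": 0, "rz": 0, "grip": 0},
  {"dx": 2.2, "dy": -0.2, "dz": 2, "rx": 0, "ry": 0, "rz": 0, "grip": 0},
  {"dx": 0, "dy": 0, "dz": 0, "rx": 0, "ry": 0, "rz": 0, "grip": 0},
])

```text
time: 8.02
eef_pos: [0.5932, -0.1286, 0.2181]
ee_rot: [0.255, 0.703, 0.623, 0.227]
contact_force: [-0.7, -0.6, -2.1]
grip_width: 0.0132
```

```bash
python3 - <<'E'
from t import *
wn(); nose(25,4,40); nose(28,4,40)
E
```

```text
s 22.5 n 4.0 y 4.2 th 39.9
t 8.02 d [1.7 0.1 1.7] rot [-0.001 -0.001 -0.002] F [-0.7 -0.6 -2.1] M [0.03 0.5  0.  ] grip 0.0132
t 8.02 d [ 3.8 -0.2  3.9] rot [-0.001 -0.001 -0.002] F [-0.7 -0.6 -2.1] M [0.03 0.5  0.  ] grip 0.0132
```

Emit:
move_arm([
  {"dx": 1.8, "dy": -0.1, "dz": 1.9, "rx": 0, "ry": 0, "rz": 0, "grip": 0},
  {"dx": 1.8, "dy": -0.3, "dz": 1.9, "rx": 0, "ry": 0, "rz": 0, "grip": 0},
  {"dx": 0, "dy": 0, "dz": 0, "rx": 0, "ry": 0, "rz": 0, "grip": 0},
])

```text
time: 8.27
eef_pos: [0.5972, -0.129, 0.2223]
ee_rot: [0.255, 0.703, 0.623, 0.227]
contact_force: [-0.1, -0.9, -1.3]
grip_width: 0.0131
```

```bash
python3 - <<'E'
from t import *
wn(); nose(31,4,40); nose(35,4,40)
E
```

```text
s 28.3 n 4.1 y 4.5 th 39.9
t 8.27 d [ 1.9 -0.2  1.8] rot [-0.001 -0.001 -0.002] F [-0.1 -0.9 -1.3] M [ 0.04  0.58 -0.02] grip 0.0131
t 8.27 d [ 4.7 -0.6  4.6] rot [-0.001 -0.001 -0.002] F [-0.1 -0.9 -1.3] M [ 0.04  0.58 -0.02] grip 0.0131
```

Emit:
move_arm([
  {"dx": 2, "dy": -0.3, "dz": 2, "rx": 0, "ry": 0, "rz": 0, "grip": 0},
  {"dx": 2, "dy": -0.3, "dz": 2, "rx": 0, "ry": 0, "rz": 0, "grip": 0},
  {"dx": 2, "dy": -0.3, "dz": 2, "rx": 0, "ry": 0, "rz": 0, "grip": 0},
  {"dx": 0, "dy": 0, "dz": 0, "rx": 0, "ry": 0, "rz": 0, "grip": 0},
])

```text
time: 8.6
eef_pos: [0.6039, -0.13, 0.229]
ee_rot: [0.255, 0.703, 0.623, 0.227]
contact_force: [-0.7, 0.4, -1.8]
grip_width: 0.0133
```

```bash
python3 - <<'E'
from t import *
wn(); nose(45,4,40); nose(95,4,40)
E
```

```text
s 37.8 n 4.1 y 4.6 th 39.9
t 8.6 d [ 5.  -0.8  5. ] rot [-0.001 -0.001 -0.002] F [-0.7  0.4 -1.8] M [0.01 0.6  0.02] grip 0.0133
t 8.6 d [39.9 -6.6 40.4] rot [-0.001 -0.001 -0.002] F [-0.7  0.4 -1.8] M [0.01 0.6  0.02] grip 0.0133
```

Emit:
move_arm([
  {"dx": 4, "dy": -0.7, "dz": 4, "rx": 0, "ry": 0, "rz": 0, "grip": 0},
  {"dx": 6, "dy": -1, "dz": 6, "rx": 0, "ry": 0, "rz": 0, "grip": 0},
  {"dx": 10, "dy": -1.6, "dz": 10, "rx": 0, "ry": 0, "rz": 0, "grip": 0},
  {"dx": 10, "dy": -1.6, "dz": 10, "rx": 0, "ry": 0, "rz": 0, "grip": 0},
  {"dx": 10, "dy": -1.6, "dz": 15, "rx": 0, "ry": 0, "rz": 0, "grip": 0},
  {"dx": 8, "dy": -1.6, "dz": 15, "rx": 0, "ry": 0, "rz": 0, "grip": 0},
  {"dx": 0, "dy": 0, "dz": 10, "rx": 0, "ry": 0, "rz": 0, "grip": 0},
  {"dx": 0, "dy": 0, "dz": 0, "rx": 0, "ry": 0, "rz": 0, "grip": 0},
  {"dx": 0, "dy": 0, "dz": 0, "rx": 0, "ry": 0, "rz": 0, "grip": 0},
  {"dx": 0, "dy": 0, "dz": 0, "rx": 0, "ry": 0, "rz": 0, "grip": 0},
])

```text
time: 9.43
eef_pos: [0.6556, -0.1383, 0.304]
ee_rot: [0.255, 0.704, 0.623, 0.227]
contact_force: [0.3, -0.1, -1.8]
grip_width: 0.0132
```

```bash
python3 - <<'E'
from t import *
wn(); print(where(),cur()[1])
a,_=grab('side','side4'); cv2.imwrite('pics/c6.png',cv2.resize(a[100:290,150:380],None,fx=3,fy=3,interpolation=cv2.INTER_CUBIC)[:,:,::-1])
E
```

```text
s 127.9 n 20.0 y 4.8 th 39.9
(array([141.27850727,   4.84645137, 280.57820997]), np.float64(39.86317758873865)) [ 0.65563168 -0.13831075  0.30397924]
```

View pics/c6.png

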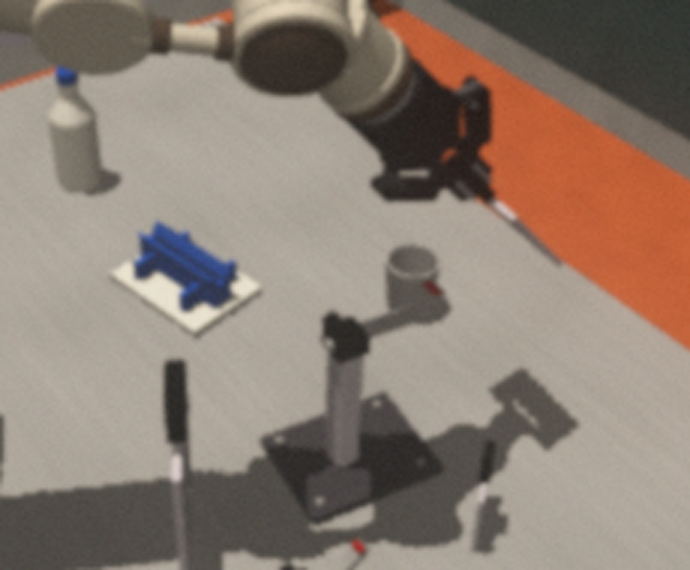

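The plate has come off the hook: it is at (530,230) in the crop and the bare barb is at (432,288). Next I'll bring it upright, raise it and carry it to the rack.

Emit:
move_arm([
  {"dx": 0, "dy": 0, "dz": 12, "rx": 0.0106, "ry": 0.0866, "rz": 0, "grip": 0},
  {"dx": 0, "dy": 0, "dz": 12, "rx": 0.0106, "ry": 0.0866, "rz": 0, "grip": 0},
  {"dx": 0, "dy": 0, "dz": 12, "rx": 0.0106, "ry": 0.0866, "rz": 0, "grip": 0},
  {"dx": 0, "dy": 0, "dz": 12, "rx": 0.0106, "ry": 0.0866, "rz": 0, "grip": 0},
  {"dx": 0, "dy": 0, "dz": 12, "rx": 0.0106, "ry": 0.0866, "rz": 0, "grip": 0},
  {"dx": 0, "dy": 0, "dz": 12, "rx": 0.0106, "ry": 0.0866, "rz": 0, "grip": 0},
  {"dx": 0, "dy": 0, "dz": 12, "rx": 0.0106, "ry": 0.0866, "rz": 0, "grip": 0},
  {"dx": 0, "dy": 5, "dz": 0, "rx": 0, "ry": 0, "rz": 0, "grip": 0},
  {"dx": -5, "dy": 15, "dz": 0, "rx": 0, "ry": 0, "rz": 0.05, "grip": 0},
  {"dx": -8, "dy": 25, "dz": 0, "rx": 0, "ry": 0, "rz": 0.05, "grip": 0},
  {"dx": -8, "dy": 25, "dz": 0, "rx": 0, "ry": 0, "rz": 0.05, "grip": 0},
  {"dx": -8, "dy": 25, "dz": 0, "rx": 0, "ry": 0, "rz": 0.05, "grip": 0},
  {"dx": -8, "dy": 25, "dz": 0, "rx": 0, "ry": 0, "rz": 0.05, "grip": 0},
  {"dx": -8, "dy": 25, "dz": 0, "rx": 0, "ry": 0, "rz": 0.05, "grip": 0},
  {"dx": -8, "dy": 25, "dz": 0, "rx": 0, "ry": 0, "rz": 0, "grip": 0},
  {"dx": -8, "dy": 25, "dz": 0, "rx": 0, "ry": 0, "rz": 0, "grip": 0},
  {"dx": -8, "dy": 20, "dz": 0, "rx": 0, "ry": 0, "rz": 0, "grip": 0},
  {"dx": 0, "dy": 10, "dz": 0, "rx": 0, "ry": 0, "rz": 0, "grip": 0},
  {"dx": 0, "dy": 0, "dz": 0, "rx": 0, "ry": 0, "rz": 0, "grip": 0},
])

```text
time: 11.07
eef_pos: [0.5648, 0.1028, 0.3519]
ee_rot: [0.004, 0.639, 0.769, 0.019]
contact_force: [-0.2, -1.0, -2.0]
grip_width: 0.0132
```

```bash
python3 - <<'E'
from t import *
print(cur()[1]); to(np.array([.5436,.2070,.25]),tool(10.3,0))
E
```

```text
[0.56475005 0.10276388 0.35186189]
t 11.07 d [ -21.2  104.2 -101.9] rot [-0.024  0.031 -0.003] F [-0.2 -1.  -2. ] M [-0.1   0.05 -0.04] grip 0.0132
```

Emit:
move_arm([
  {"dx": -4, "dy": 22, "dz": -10, "rx": -0.012, "ry": 0.015, "rz": 0, "grip": 0},
  {"dx": -4, "dy": 22, "dz": -15, "rx": -0.012, "ry": 0.015, "rz": 0, "grip": 0},
  {"dx": -4, "dy": 22, "dz": -15, "rx": 0, "ry": 0, "rz": 0, "grip": 0},
  {"dx": -4, "dy": 15, "dz": -15, "rx": 0, "ry": 0, "rz": 0, "grip": 0},
  {"dx": -1, "dy": 8, "dz": -15, "rx": 0, "ry": 0, "rz": 0, "grip": 0},
  {"dx": 0, "dy": 0, "dz": -10, "rx": 0, "ry": 0, "rz": 0, "grip": 0},
  {"dx": 0, "dy": 0, "dz": 0, "rx": 0, "ry": 0, "rz": 0, "grip": 0},
  {"dx": 0, "dy": 0, "dz": 0, "rx": 0, "ry": 0, "rz": 0, "grip": 0},
])

```text
time: 11.73
eef_pos: [0.5481, 0.1882, 0.2641]
ee_rot: [0.004, 0.642, 0.767, 0.001]
contact_force: [0.9, -0.2, -1.4]
grip_width: 0.0133
```

```bash
python3 - <<'E'
from t import *
print(cur()[1]); to(np.array([.5436,.2070,.2]),tool(10.3,0))
a,_=grab('side','side5'); b,_=grab('top','top5')
A=cv2.resize(a[110:250,140:270],None,fx=3,fy=3,interpolation=cv2.INTER_CUBIC);B=cv2.resize(b[120:260,130:260],None,fx=3,fy=3,interpolation=cv2.INTER_CUBIC)
cv2.imwrite('pics/c7.png',np.hstack([A,B])[:,:,::-1])
E
```

```text
[0.54805789 0.1881917  0.26412175]
t 11.73 d [ -4.5  18.8 -64.1] rot [0.003 0.007 0.003] F [ 0.9 -0.2 -1.4] M [-0.04 -0.01 -0.03] grip 0.0133
```

View pics/c7.png

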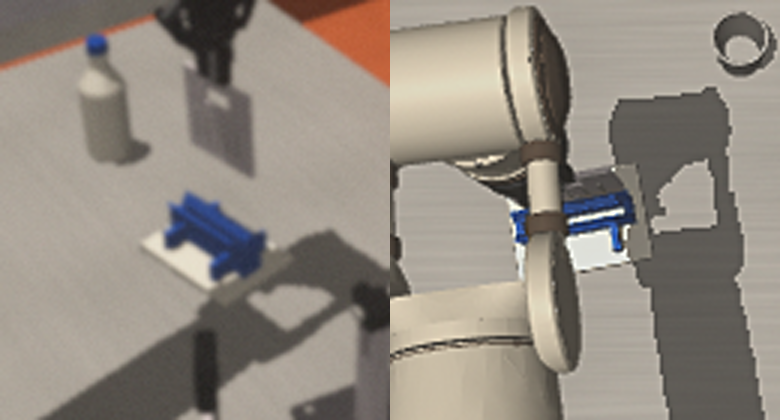

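```bash
cat > m4.py <<'E'
from t import *
def plate(tag):
    im,d=load(tag); P=cloud('side',d); s,p,R=cur()
    Q=(P-p)@np.column_stack([-R[:,0],R[:,1],-R[:,2]]) # tool-ish frame: a=-x tool, b=y (thickness), c=up
    m=(abs(Q[...,0])<.065)&(abs(Q[...,1])<.025)&(Q[...,2]<-.008)&(Q[...,2]>-.125)&(P[...,2]>.065)&(im.max(-1)>70)
    q=Q[m]; A=np.c_[q[:,0],q[:,2],np.ones(len(q))]; c,*_=np.linalg.lstsq(A,q[:,1],rcond=None)
    print('n',len(q),'thickness-dir = %.4f a + %.4f c + %.4f'%tuple(c),'res',np.std(q[:,1]-A@c).round(4))
    low=q[q[:,2]<-.06]; print('a range',np.percentile(low[:,0],[1,99]).round(4),'c range',np.percentile(q[:,2],[0.5,1,99]).round(4))
    # edges rows
    print('bottom edge world z~',(p+R@np.array([0,0,0]))[2]-.111)
plate('side5')
E
python3 m4.py
```

```text
n 525 thickness-dir = 0.0090 a + 0.0026 c + -0.0037 res 0.0018
a range [-0.0536  0.0477] c range [-0.1085 -0.1082 -0.0088]
bottom edge world z~ 0.15387859943491122
```

Emit:
move_arm([
  {"dx": -2.5, "dy": 10, "dz": 0, "rx": 0.003, "ry": 0.007, "rz": 0.003, "grip": 0},
  {"dx": -1.5, "dy": 7, "dz": 0, "rx": 0, "ry": 0, "rz": 0, "grip": 0},
  {"dx": 0, "dy": 0, "dz": -10, "rx": 0, "ry": 0, "rz": 0, "grip": 0},
  {"dx": 0, "dy": 0, "dz": -15, "rx": 0, "ry": 0, "rz": 0, "grip": 0},
  {"dx": 0, "dy": 0, "dz": -15, "rx": 0, "ry": 0, "rz": 0, "grip": 0},
  {"dx": 0, "dy": 0, "dz": -10, "rx": 0, "ry": 0, "rz": 0, "grip": 0},
  {"dx": 0, "dy": 0, "dz": 0, "rx": 0, "ry": 0, "rz": 0, "grip": 0},
  {"dx": 0, "dy": 0, "dz": 0, "rx": 0, "ry": 0, "rz": 0, "grip": 0},
])

```text
time: 12.5
eef_pos: [0.5476, 0.2062, 0.2171]
ee_rot: [0.004, 0.642, 0.767, 0.004]
contact_force: [0.4, -0.2, -1.7]
grip_width: 0.013
```

```bash
python3 - <<'E'
from t import *
print(cur()[1]); to(np.array([.544,.206,.123]),tool(10.3,0))
E
```

```text
[0.54757958 0.20622534 0.217094  ]
t 12.5 d [ -3.6  -0.2 -94.1] rot [-0.002  0.012  0.002] F [ 0.4 -0.2 -1.7] M [ 0.    0.07 -0.06] grip 0.013
```

Emit:
move_arm([
  {"dx": -3.6, "dy": -0.2, "dz": -5, "rx": -0.002, "ry": 0.012, "rz": 0.002, "grip": 0},
  {"dx": 0, "dy": 0, "dz": -10, "rx": 0, "ry": 0, "rz": 0, "grip": 0},
  {"dx": 0, "dy": 0, "dz": -10, "rx": 0, "ry": 0, "rz": 0, "grip": 0},
  {"dx": 0, "dy": 0, "dz": -5, "rx": 0, "ry": 0, "rz": 0, "grip": 0},
  {"dx": 0, "dy": 0, "dz": 0, "rx": 0, "ry": 0, "rz": 0, "grip": 0},
  {"dx": 0, "dy": 0, "dz": 0, "rx": 0, "ry": 0, "rz": 0, "grip": 0},
])

```text
time: 13.0
eef_pos: [0.5445, 0.2061, 0.1856]
ee_rot: [0.0, 0.641, 0.768, 0.0]
contact_force: [-0.1, -0.1, -1.9]
grip_width: 0.0132
```

```bash
python3 - <<'E'
from t import *
print(cur()[1]); to(np.array([.544,.206,.123]),tool(10.3,0))
a,_=grab('side','side6')
cv2.imwrite('pics/c8.png',cv2.resize(a[120:220,150:270],None,fx=6,fy=6,interpolation=cv2.INTER_CUBIC)[:,:,::-1])
E
```

```text
[0.54450454 0.20610222 0.1856372 ]
t 13.0 d [ -0.5  -0.1 -62.6] rot [ 0.     0.001 -0.   ] F [-0.1 -0.1 -1.9] M [-0.01  0.01 -0.02] grip 0.0132
```

View pics/c8.png

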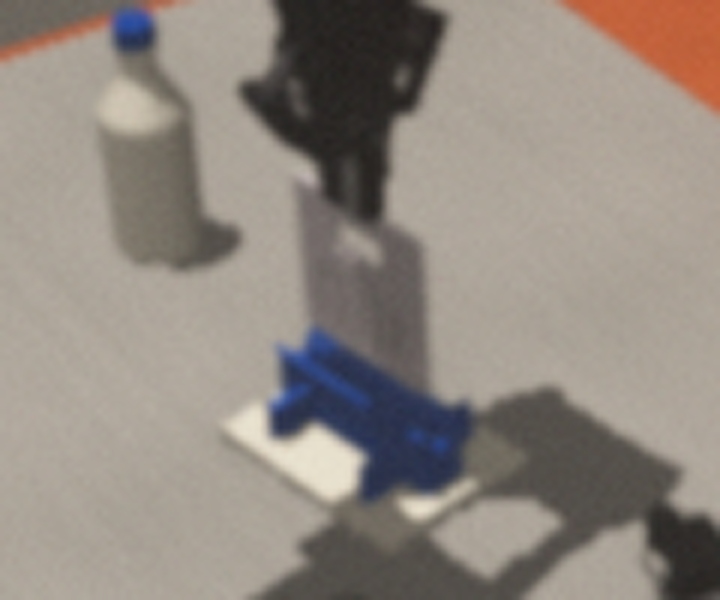

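```bash
python3 - <<'E'
from t import *
s,p,R=cur()
ctr=np.array([.5436,.207]); a=np.deg2rad(10.3); X=np.array([np.cos(a),np.sin(a)]); Y=np.array([-np.sin(a),np.cos(a)])
def pr(l,pts): print(l,((proj('side',np.array(pts))-[150,120])*6).round(0).tolist())
pr('plate bottom ends',[np.r_[p[:2]+Y*k,p[2]-.111] for k in(.05,-.05)])
pr('plate top ends',[np.r_[p[:2]+Y*k,p[2]-.006] for k in(.05,-.05)])
pr('flare top ends near/far',[np.r_[ctr+Y*k+X*j,.057] for k in(.06,-.06) for j in(-.012,.012)])
pr('base corners',[np.r_[ctr+Y*k+X*j,.012] for k in(.075,-.075) for j in(-.055,.055)])
E
```

```text
plate bottom ends [[311.0, 321.0], [428.0, 396.0]]
plate top ends [[299.0, 173.0], [421.0, 245.0]]
flare top ends near/far [[285.0, 346.0], [315.0, 329.0], [424.0, 437.0], [454.0, 417.0]]
base corners [[220.0, 427.0], [356.0, 345.0], [390.0, 544.0], [526.0, 453.0]]
```

The predicted and seen outlines agree: plate bottom at (311,321) to (428,396), and the rack corners match. Lowering it now.

Emit:
move_arm([
  {"dx": -0.5, "dy": 0, "dz": -5, "rx": 0, "ry": 0, "rz": 0, "grip": 0},
  {"dx": 0, "dy": 0, "dz": -5, "rx": 0, "ry": 0, "rz": 0, "grip": 0},
  {"dx": 0, "dy": 0, "dz": -5, "rx": 0, "ry": 0, "rz": 0, "grip": 0},
  {"dx": 0, "dy": 0, "dz": -5, "rx": 0, "ry": 0, "rz": 0, "grip": 0},
  {"dx": 0, "dy": 0, "dz": -5, "rx": 0, "ry": 0, "rz": 0, "grip": 0},
  {"dx": 0, "dy": 0, "dz": 0, "rx": 0, "ry": 0, "rz": 0, "grip": 0},
])

```text
time: 13.55
eef_pos: [0.5446, 0.2062, 0.1593]
ee_rot: [0.001, 0.641, 0.768, 0.001]
contact_force: [-1.0, 0.3, -2.4]
grip_width: 0.0134
```

```bash
python3 - <<'E'
from t import *
print(cur()[1]); to(np.array([.544,.206,.123]),tool(10.3,0))
E
```

```text
[0.54462809 0.2061712  0.15926242]
t 13.55 d [ -0.6  -0.2 -36.3] rot [-0.     0.003 -0.   ] F [-1.   0.3 -2.4] M [0.06 0.03 0.02] grip 0.0134
```

Emit:
move_arm([
  {"dx": -0.8, "dy": 0, "dz": -4, "rx": 0, "ry": 0.003, "rz": 0, "grip": 0},
  {"dx": 0, "dy": 0, "dz": -5, "rx": 0, "ry": 0, "rz": 0, "grip": 0},
  {"dx": 0, "dy": 0, "dz": -5, "rx": 0, "ry": 0, "rz": 0, "grip": 0},
  {"dx": 0, "dy": 0, "dz": -5, "rx": 0, "ry": 0, "rz": 0, "grip": 0},
  {"dx": 0, "dy": 0, "dz": -3, "rx": 0, "ry": 0, "rz": 0, "grip": 0},
  {"dx": 0, "dy": 0, "dz": 0, "rx": 0, "ry": 0, "rz": 0, "grip": 0},
])

```text
time: 14.05
eef_pos: [0.5436, 0.2062, 0.1346]
ee_rot: [-0.0, 0.641, 0.768, -0.0]
contact_force: [-0.6, -0.1, -2.5]
grip_width: 0.0133
```

```bash
python3 - <<'E'
from t import *
print(cur()[1]); to(np.array([.544,.206,.123]),tool(10.3,0))
E
```

```text
[0.54358116 0.20616363 0.13455731]
t 14.05 d [  0.4  -0.2 -11.6] rot [-0.    -0.001 -0.   ] F [-0.6 -0.1 -2.5] M [-0.04  0.01  0.02] grip 0.0133
```

Emit:
move_arm([
  {"dx": 0, "dy": 0, "dz": -3, "rx": 0, "ry": 0, "rz": 0, "grip": 0},
  {"dx": 0, "dy": 0, "dz": -3, "rx": 0, "ry": 0, "rz": 0, "grip": 0},
  {"dx": 0, "dy": 0, "dz": -2, "rx": 0, "ry": 0, "rz": 0, "grip": 0},
  {"dx": 0, "dy": 0, "dz": -1, "rx": 0, "ry": 0, "rz": 0, "grip": 0},
  {"dx": 0, "dy": 0, "dz": 0, "rx": 0, "ry": 0, "rz": 0, "grip": 0},
])

```text
time: 14.47
eef_pos: [0.5438, 0.2062, 0.1247]
ee_rot: [-0.0, 0.641, 0.768, 0.0]
contact_force: [-0.2, -0.7, -1.9]
grip_width: 0.0135
```

```bash
python3 - <<'E'
from t import *
print(cur()[1]); to(np.array([.544,.206,.123]),tool(10.3,0))
E
```

```text
[0.5437722  0.2062015  0.12473712]
t 14.47 d [ 0.2 -0.2 -1.7] rot [-0. -0. -0.] F [-0.2 -0.7 -1.9] M [-0.01 -0.04  0.  ] grip 0.0135
```

Emit:
move_arm([
  {"dx": 0, "dy": 0, "dz": -1, "rx": 0, "ry": 0, "rz": 0, "grip": 0},
  {"dx": 0, "dy": 0, "dz": -1, "rx": 0, "ry": 0, "rz": 0, "grip": 0},
  {"dx": 0, "dy": 0, "dz": -0.5, "rx": 0, "ry": 0, "rz": 0, "grip": 0},
  {"dx": 0, "dy": 0, "dz": 0, "rx": 0, "ry": 0, "rz": 0, "grip": 0},
])

```text
time: 14.8
eef_pos: [0.5444, 0.2063, 0.1233]
ee_rot: [0.0, 0.641, 0.768, 0.001]
contact_force: [-0.2, 0.1, -1.4]
grip_width: 0.0134
```

```bash
python3 - <<'E'
from t import *
print(cur()[1]); to(np.array([.544,.206,.123]),tool(10.3,0))
E
```

```text
[0.54441637 0.20631964 0.12330146]
t 14.8 d [-0.4 -0.3 -0.3] rot [-0.     0.001 -0.   ] F [-0.2  0.1 -1.4] M [-0.05  0.03 -0.03] grip 0.0134
```

Emit:
move_arm([
  {"dx": 0, "dy": 0, "dz": -1, "rx": 0, "ry": 0, "rz": 0, "grip": 0},
  {"dx": 0, "dy": 0, "dz": -1, "rx": 0, "ry": 0, "rz": 0, "grip": 0},
  {"dx": 0, "dy": 0, "dz": -0.5, "rx": 0, "ry": 0, "rz": 0, "grip": 0},
  {"dx": 0, "dy": 0, "dz": 0, "rx": 0, "ry": 0, "rz": 0, "grip": 0},
])

```text
time: 15.13
eef_pos: [0.5451, 0.2065, 0.1231]
ee_rot: [0.001, 0.641, 0.768, 0.001]
contact_force: [-0.5, -0.3, -1.2]
grip_width: 0.013
```

Emit:
move_arm([
  {"dx": -1, "dy": 0, "dz": -2, "rx": 0, "ry": 0, "rz": 0, "grip": 0},
  {"dx": 0, "dy": 0, "dz": -3, "rx": 0, "ry": 0, "rz": 0, "grip": 0},
])

```text
time: 15.3
eef_pos: [0.5462, 0.2067, 0.123]
ee_rot: [0.003, 0.641, 0.768, 0.003]
contact_force: [0.5, 0.6, 20.4]
grip_width: 0.0135
```

```bash
python3 - <<'E'
from t import *
print(cur()[1]); to(np.array([.544,.206,.123]),tool(10.3,0))
a,_=grab('side','side7')
cv2.imwrite('pics/c9.png',cv2.resize(a[120:220,150:270],None,fx=6,fy=6,interpolation=cv2.INTER_CUBIC)[:,:,::-1])
ctr=np.array([.5436,.207]); an=np.deg2rad(10.3); X=np.array([np.cos(an),np.sin(an)]); Y=np.array([-np.sin(an),np.cos(an)])
print('top ends if seated (z .117)',((proj('side',np.array([np.r_[ctr+Y*k,.117] for k in(.05,-.05)]))-[150,120])*6).round(0).tolist())
E
```

```text
[0.5461859  0.20668909 0.12297242]
t 15.3 d [-2.2 -0.7  0. ] rot [-0.001  0.007 -0.001] F [ 0.5  0.6 20.4] M [-0.12  0.62 -0.01] grip 0.0135
top ends if seated (z .117) [[304.0, 263.0], [423.0, 336.0]]
```

View pics/c9.png

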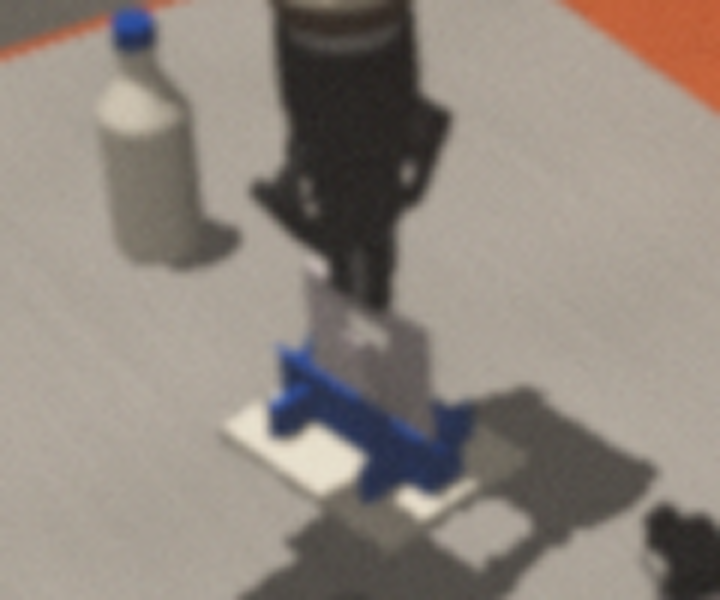

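The plate is at floor height (TCP 0.123, so the bottom edge is at 0.012), with a firm 20 N reaction. I'll relieve the push and then open.

Emit:
move_arm([
  {"dx": -2, "dy": -0.5, "dz": 0.3, "rx": 0, "ry": 0.007, "rz": 0, "grip": 0},
  {"dx": 0, "dy": 0, "dz": 0, "rx": 0, "ry": 0, "rz": 0, "grip": 0},
  {"dx": 0, "dy": 0, "dz": 0, "rx": 0, "ry": 0, "rz": 0, "grip": 0},
], newtons=20)

```text
time: 15.6
eef_pos: [0.5452, 0.2064, 0.1239]
ee_rot: [0.001, 0.641, 0.768, 0.002]
contact_force: [0.3, -0.3, -2.1]
grip_width: 0.0134
```

```bash
python3 - <<'E'
from t import *
print(cur()[1]); to(np.array([.544,.206,.123]),tool(10.3,0))
E
```

```text
[0.54520542 0.2063587  0.12392527]
t 15.6 d [-1.2 -0.4 -0.9] rot [-0.001  0.003 -0.001] F [ 0.3 -0.3 -2.1] M [-0.02  0.   -0.02] grip 0.0134
```

Emit:
move_arm([
  {"dx": -0.5, "dy": 0, "dz": -0.8, "rx": 0, "ry": 0, "rz": 0, "grip": 0},
  {"dx": 0, "dy": 0, "dz": 0, "rx": 0, "ry": 0, "rz": 0, "grip": 0.2},
  {"dx": 0, "dy": 0, "dz": 0, "rx": 0, "ry": 0, "rz": 0, "grip": 0.3},
  {"dx": 0, "dy": 0, "dz": 0, "rx": 0, "ry": 0, "rz": 0, "grip": 0.45},
  {"dx": 0, "dy": 0, "dz": 0, "rx": 0, "ry": 0, "rz": 0, "grip": 0.5},
  {"dx": 0, "dy": 0, "dz": 0, "rx": 0, "ry": 0, "rz": 0, "grip": 0.5},
  {"dx": 0, "dy": 0, "dz": 0, "rx": 0, "ry": 0, "rz": 0, "grip": 0.5},
])

```text
time: 16.18
eef_pos: [0.5447, 0.2064, 0.122]
ee_rot: [0.001, 0.641, 0.768, 0.002]
contact_force: [0.3, 0.4, -0.2]
grip_width: 0.0429
```

```bash
python3 - <<'E'
from t import *
print(cur()[1]); to(np.array([.544,.206,.123]),tool(10.3,0))
a,_=grab('side','side8')
cv2.imwrite('pics/c10.png',cv2.resize(a[120:220,150:270],None,fx=6,fy=6,interpolation=cv2.INTER_CUBIC)[:,:,::-1])
E
```

```text
[0.54472406 0.20636562 0.12195291]
t 16.18 d [-0.7 -0.4  1. ] rot [-0.001  0.003 -0.001] F [ 0.3  0.4 -0.2] M [ 0.01 -0.   -0.1 ] grip 0.0429
```

View pics/c10.png

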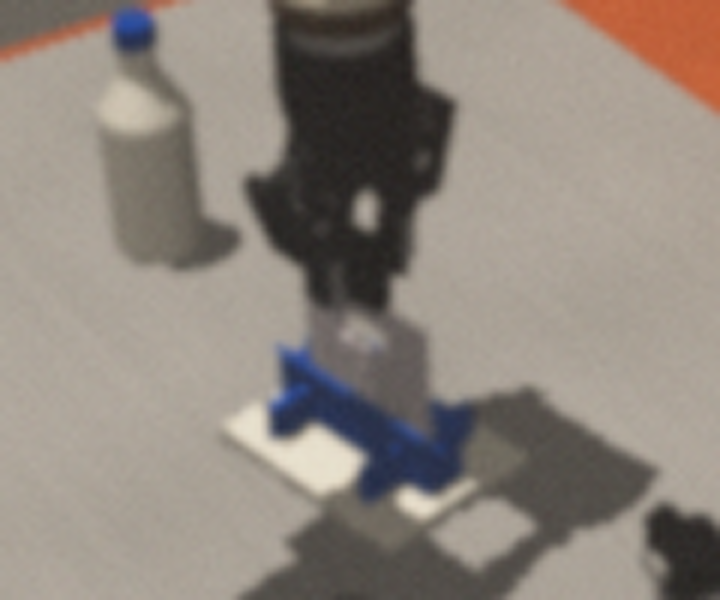

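The jaws are open and the plate is standing in the slot at (370,370). Retreating straight up.

Emit:
move_arm([
  {"dx": 0, "dy": 0, "dz": 5, "rx": 0, "ry": 0, "rz": 0, "grip": 0.5},
  {"dx": 0, "dy": 0, "dz": 8, "rx": 0, "ry": 0, "rz": 0, "grip": 0.5},
  {"dx": 0, "dy": 0, "dz": 15, "rx": 0, "ry": 0, "rz": 0, "grip": 0.5},
  {"dx": 0, "dy": 0, "dz": 20, "rx": 0, "ry": 0, "rz": 0, "grip": 0.5},
  {"dx": 0, "dy": 0, "dz": 25, "rx": 0, "ry": 0, "rz": 0, "grip": 0.5},
  {"dx": 0, "dy": 0, "dz": 30, "rx": 0, "ry": 0, "rz": 0, "grip": 0.5},
  {"dx": 0, "dy": 0, "dz": 30, "rx": 0, "ry": 0, "rz": 0, "grip": 0.5},
  {"dx": 0, "dy": 0, "dz": 30, "rx": 0, "ry": 0, "rz": 0, "grip": 0.5},
  {"dx": -20, "dy": 0, "dz": 0, "rx": 0, "ry": 0, "rz": 0, "grip": 0.5},
  {"dx": -30, "dy": 0, "dz": 0, "rx": 0, "ry": 0, "rz": 0, "grip": 0.5},
  {"dx": -30, "dy": 0, "dz": 0, "rx": 0, "ry": 0, "rz": 0, "grip": 0.5},
  {"dx": -30, "dy": 0, "dz": 0, "rx": 0, "ry": 0, "rz": 0, "grip": 0.5},
  {"dx": -30, "dy": 0, "dz": 0, "rx": 0, "ry": 0, "rz": 0, "grip": 0.5},
  {"dx": -20, "dy": 0, "dz": 0, "rx": 0, "ry": 0, "rz": 0, "grip": 0.5},
  {"dx": 0, "dy": 0, "dz": 0, "rx": 0, "ry": 0, "rz": 0, "grip": 0.5},
  {"dx": 0, "dy": 0, "dz": 0, "rx": 0, "ry": 0, "rz": 0, "grip": 0.5},
])

```text
time: 17.57
eef_pos: [0.3778, 0.2055, 0.3061]
ee_rot: [0.006, 0.641, 0.768, 0.008]
contact_force: [0.1, 1.0, 1.0]
grip_width: 0.0426
```

```bash
cat > m5.py <<'E'
from t import *
a,da=grab('side','side9'); b,db=grab('top','top9')
A=cv2.resize(a[100:230,140:270],None,fx=3,fy=3,interpolation=cv2.INTER_CUBIC);B=cv2.resize(b[120:250,130:260],None,fx=3,fy=3,interpolation=cv2.INTER_CUBIC)
cv2.imwrite('pics/c11.png',np.hstack([A,B])[:,:,::-1])
an=np.deg2rad(10.3); M=np.array([[np.cos(an),-np.sin(an),0],[np.sin(an),np.cos(an),0],[0,0,1]])
for n,im,d in(('top',b,db),('side',a,da)):
    P=(cloud(n,d)-[.5436,.2070,0])@M
    g=(abs(P[...,0])<.03)&(abs(P[...,1])<.03)&(P[...,2]>.128)&(P[...,2]<.19)&(im.max(-1)<90)
    print(n,'grip',g.sum(), np.percentile(P[g],[2,50,98],axis=0).round(4).tolist())
    w=(abs(P[...,0])<.03)&(abs(P[...,1])<.07)&(P[...,2]>.065)&(P[...,2]<.125)&(im.max(-1)>80)
    q=P[w]; print(' plate',len(q),np.percentile(q,[1,50,99],axis=0).round(4).tolist())
    if n=='side':
        c,*_=np.linalg.lstsq(np.c_[q[:,1:],np.ones(len(q))],q[:,0],rcond=None); print(' plane x = %.3f y + %.3f z + %.4f'%tuple(c))
    old=load(n+'0')[0].astype(int); print(' n')
E
python3 m5.py
```

```text
top grip 82 [[-0.0068, -0.0192, 0.1298], [-0.0022, -0.0029, 0.1596], [0.0061, 0.0149, 0.1643]]
 plate 102 [[-0.0062, -0.0511, 0.0656], [-0.0018, -0.0139, 0.1016], [0.0034, 0.0482, 0.1204]]
 n
side grip 90 [[-0.0093, -0.0159, 0.1302], [-0.0057, -0.0075, 0.1492], [0.0057, 0.0126, 0.166]]
 plate 235 [[-0.0063, -0.0482, 0.0658], [-0.0025, -0.0039, 0.0927], [0.0037, 0.0526, 0.1235]]
 plane x = -0.005 y + 0.009 z + -0.0031
 n
```

View pics/c11.png

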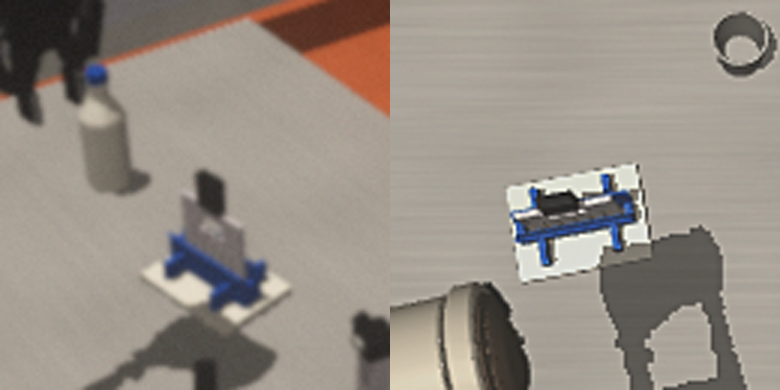

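View pics/top9.png

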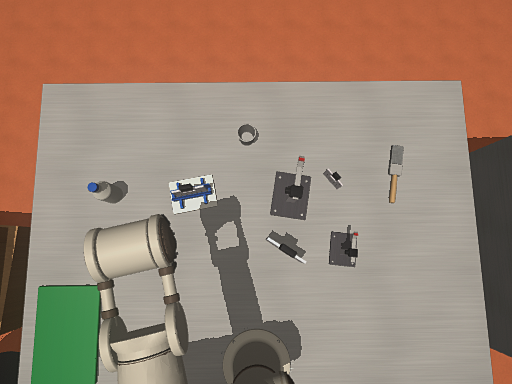

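The plate stands upright in the slot: the tilt fit is about 0.01 rad, the grip top is at about 0.163 m (0.162 expected), and it is within about 2 mm of centre. The cup (248,133), bottle (100,190) and brush (395,172) are at their original pixels, and the arm is clear. Handing in.

```bash
python3 - <<'E'
from h import *
s=readout.state(); print(s['time'],s['joint_vel'].round(3)); print(order.job_done())
E
```

```text
17.6667 [-0.007  0.031 -0.008  0.    -0.005  0.001]
the job is handed in; nothing more can be done
None
```

The plate is off the hook and standing upright, fully down and released in the rack's slot. I handed the job in at 17.7 s. `job_done` gives no verdict, so these are my own checks.

**What I did:** I gripped the black grip, raised the plate about 7 mm and moved it out along the shank. I then tilted it 40° and eased it along the nose over the barb, using a bend position of about 65 mm measured from the images. After bringing it upright I lowered it into the slot and let go.

**Last checks:**
- **Plate in the slot:** the tilt is about 0.01 rad and the plate is within about 2–3 mm of centre across and along the slot. The grip top is at about 0.163 m, against 0.162 m when fully seated.
- **Bystanders:** the cup, bottle and brush show at the same pixels as at the start.
- **Arm:** it is clear of everything.

**What did not go to plan:**
- **At the bend:** one step moved the plate about 14 mm out and 8 mm up, where I had commanded 6 mm out and slightly down. It ended free and well placed on the nose. The wrist force read at most about 2.5 N at the end of each move on the hook, but I had no reading during that step.
- **Seating:** the last push to the slot floor read about 20 N, which I relieved before opening the gripper.
- **Cameras:** the two views disagreed by about 4 mm on where the plate sits along the slot (about −1.5 mm from the top, +2 mm from the side), both inside the 12 mm limit.

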